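Set a cam-action clamp by its edge thumbwheel and lock a bearing block for drilling

TASK

Lift the one bearing block that has not yet been drilled out of the wooden rack by its ends, set it down on the worktop, take it again across its sides and lay it flat and centred on the bed between the jaws of the cam clamp. Roll the slotted thumbwheel with a fingertip until the sprung pad just touches the block and holds it lightly against the fixed jaw, and only then throw the cam lever fully down so that the block is clamped; leave the two drilled blocks in their rack slots.

Things in the scene. Friction and masses are not known exactly. Their poses are not given: they have to be found in the camera images.
- blank_mid (a point): Centre of the undrilled bearing block (body blank): plain aluminium, 62 mm long (its x) x 40 mm wide (its y) x 34 mm high (its z), 0.15 to 0.3 kg; a dark round bore shows low on each long side (look only), its top is plain. It lies in one of the three slots of the rack, any of them. The worktop round x 0.60, y 0.085 m is kept free for setting it down.
- rack: Wooden parts rack, fixed, 84 (its x) x 178 mm (y), origin under its centre. Floor 8 mm thick; four dividers along x, 10 mm thick, 62 mm long, tops 35 mm above the worktop (height 0), make three slots 44 mm wide centred at y = -54, 0, +54 mm, open at both ends. Blocks lie in them along x, tops 7 mm above the dividers, so only their ends can be gripped.
- drilled_a_mid (a point): Centre of a finished block in the rack, same size as the undrilled one, with a dark 16 mm hole in the middle of its top. Bystander.
- drilled_b_mid (a point): Centre of the other finished block in the rack, likewise drilled. Bystander.
- fixture: Cam clamp, fixed; base 222 (its x, clamp axis) x 92 x 12 mm, origin under its centre, +y side towards the robot. From the -x end: fixed jaw (face at x = -85 mm, 44 mm wide, top at z = 62 mm), bed bar (36 mm wide, top at z = 26 mm), moving jaw with sprung pad, housing (x 27 to 73 mm, 74 mm wide, cover top at z = 68 mm) with the thumbwheel slot, cam lever between two cheeks.
- nest (a point): On the clamp, axes as the clamp: where the centre of the block is when it lies on the bed against the fixed jaw, centred across. Block's length along the clamp axis x. While loading, lay it up to about 6 mm nearer to the moving jaw; the pad pushes it home.
- thumbwheel_top (a point): Top of the thumbwheel's rim (axes as the clamp), 75 mm above the worktop, 7 mm above the cover. Steel wheel 62 mm in diameter, 11 mm wide, axial ribs every 15 degrees, its axis 31 mm below this point along x; it shows through a slot about 16 mm wide (x), 46 mm long (y). A fingertip pressed on the rim with 5 to 10 N rolls it (about 3 N along the rim).
- thumbwheel (a joint): Thumbwheel angle, rad, 0 to 7. Rolling the top of the rim towards the clamp's +y (towards the robot) makes it grow and moves the jaw 3 mm per radian towards the fixed jaw; the other way takes it back. Stays where it is left. Starts 0.5 to 2.0.
- jaw (a joint): Advance of the moving jaw on its screw, m, = 0.003 x thumbwheel. With the lever open and the pad unpressed, the clear opening between fixed jaw and pad is 76 mm minus this (minus up to 0.4 mm if the lever is not fully back), so a 62 mm block is just touched on both ends at about 0.014. The jaw is 44 mm wide, top at z = 62 mm.
- jaw_pad (a joint): How far the sprung pad is pressed back into its jaw, m; 0 = unpressed, at most 0.007. Clamping force = 4 N per mm.
- cam_lever (a joint): Cam lever angle, rad: 0 = open, leaning 25 degrees from upright to the clamp's +x; 1.134 = fully down, level, pointing to +x. Stays where left (needs about 2 to 4 N at the grip). Closing it evenly pushes housing, wheel and jaw together 4 mm towards the fixed jaw, which presses in the pad.
- lever_grip (a point): On the centre line of the lever, 65 mm from its pivot, in the middle of its black round grip (17 mm thick; the lever ends 80 mm from the pivot).
- lever_pivot (a point): Pivot of the cam lever, axis along the clamp's y, 44 mm above the worktop.
- pad_face (a point): Middle of the pressing face of the sprung pad on the moving jaw (axes as the clamp; the face looks to -x). Steel pad 40 mm wide, z = 29 to 61 mm.
Things that resemble listed ones, but are neither listed nor needed, are in the scene too. Leave any blue look-alike of the part that bears blank_mid alone.

How it is judged:
On the way, in this order (a step that is already met when the one before it is completed fails the run):
1. the undrilled block stands on the worktop, let go (height (world z) of blank_mid below 0.0215 m and contact force between the fingers and blank below 0.1 N), for 0.1 s.
2. the block lies on the bed between the jaws, let go, lever still open (x of blank_mid in the frame of nest between -0.004 and 0.014 m and y of blank_mid in the frame of nest between -0.009 and 0.009 m and z of blank_mid in the frame of nest between -0.003 and 0.003 m and contact force between the fingers and blank below 0.1 N and value of joint cam_lever below 0.3 rad), for 0.1 s.
3. the thumbwheel has brought the pad to the block (to within about 2 mm of just touching), lever still open (value of joint jaw between 0.0118 and 0.016 m and value of joint cam_lever below 0.3 rad), for 0.1 s.
At the end, for the whole second after the job is handed in: The undrilled block lies flat on the bed (3 mm), against the fixed jaw (4 mm), centred (9 mm) and square (0.1 rad); the cam lever is fully down (over 1.05 rad); the pad is pressed in 1.5 to 6.2 mm (4 mm if it just touched before the lever was thrown); all at rest (x of blank_mid in the frame of nest between -0.004 and 0.004 m and y of blank_mid in the frame of nest between -0.009 and 0.009 m and z of blank_mid in the frame of nest between -0.003 and 0.003 m and angle between the x axis of blank_mid and the x axis of nest, either way round below 0.1 rad and value of joint cam_lever above 1.05 rad and value of joint jaw_pad between 0.0015 and 0.0062 m and linear speed of blank below 0.01 m/s).
It fails at once if a drilled block is disturbed (moved more than 12 mm) (distance of any of drilled_a_mid, drilled_b_mid from where it was at the start of the episode above 0.012 m).
It also fails if it takes over 64 s, if anything falls off the work surface, if the arm or the gripper's body presses on something with over 40 N, if the wrist force passes 120 N, or if a joint passes its speed limit or range.

ROBOT

A 6-joint arm with a two-finger parallel gripper is mounted at the origin on a cart in front of the work surface, level with it; the furniture and walls round the work are solid. World frame = base frame: x ahead of the robot, y to its left, z up, the work surface at z = 0. Lengths are in m, angles in rad, forces in N, time in s.
With the tool pointing down it reaches from about 0.35 to 0.925 m from the base axis. Payload 6.4 kg.
Tool frame: the origin (TCP) lies midway between the tips of the shut fingers; the grasp point (between the pads) lies 19 mm behind it (env.grip_depth is the distance from the TCP to the grasp point, in m); z points along the fingers, x is the direction in which the jaws open and shut, and the axes are right-handed (so a half turn about z gives the same grasp; the last joint's range is limited). The gripper opens to 85 mm and grips with 20 to 120 N. Pads are 22 mm wide; open, the fingers measure 114 mm over their backs; the gripper's body (76 mm by 85 mm) begins 54 mm behind the grasp point. The pads swing forward as they close: fully open they stand 13 mm farther back than shut.
Start: joints at [0.933, 0.245, 1.558, -0, 1.339, -0.174], TCP at [0.291, 0.581, 0.231] pointing down, gripper open.
Joint ranges: [-3.13, 3.13], [-1.02, 2.26], [0.13, 2.54], [-0.95, 4.09], [0.21, 2.88], [-2.74, 2.74]. Speed limits (rad/s): [2.57, 2.57, 3.14, 3.14, 3.14, 3.14].

INTERFACE

Orientations are given as a unit quaternion [x, y, z, w].
In Python, from workcell import env gives the robot as it stands.
- The arm moves only by the tool drive_tool, never from a script. Its arguments are lists of equal length, an entry for each row: "translation": the shift along the tool's x, y, z in m, a list of three; "twist": the turn, a rotation vector about the tool's x, y, z in rad, a list of three; "grip": the closure, from 0 (fully open) to 1 (shut). In form: {"translation": [[x, y, z], ...], "twist": [[ax, ay, az], ...], "grip": [grip, ...]}. A call has 1 to 10 rows; each row is the pose to reach, as a shift and turn from the pose commanded when the call began, along the tool's axes at that moment; what a row does not reach only later rows make up. A row lasts 1/10 s, in which the tool goes at most 50 mm and 8.59 degrees, less where a joint would pass 70% of its speed; a pose out of reach is approached as far as the arm can. A call with a gripper value outside its range is refused whole. The fingers move at their own pace and stop on an object; "grip_force" is the grip in N (left out, the last holds). Time passes only in rows, so rows that repeat a pose let the fingers close. It gives the time, the measured TCP pose, the force and the opening at its end, in the units of the state.
- env.read_state(): the state, without advancing time (a new reading comes with each control period).
- env.get_image(name): name is "scene" or "side" or "wrist"; returns a dict with "pixels" (480x640x3 uint8, red, green, blue), "depth" (480x640 float32, m along the optical axis (not along the pixel's ray), 0 where there is no reading), "K" (3x3 intrinsics, pixels), "T" (4x4, takes a point from camera to world coordinates); the wrist camera has in their place "T_tool_cam" (4x4, takes a point from camera to tool coordinates, whose origin is the TCP and whose axes are the tool frame's). Camera axes: x right, y down, z forward; pixel columns grow to the right and rows downward; lengths in m; the calibration is good to about 2 mm. The wrist camera is an equidistant fisheye: a pixel r from the principal point sees the ray r / f radians off the axis. A picture is of the moment at which its call begins: read the wrist's pose just before it.
- env.hand_in(): hands the job in, once; it reports no verdict.
The state is a dict: "time_s": time; "joints": joint angles; "qd": joint speeds; "effort": joint torques, N m; "position": TCP position; "tool_rot": TCP orientation; "wrist_force": force on the tool from outside, world axes, zero at the start; "moment": the same for the moment, N m; "opening": opening from 0.0 (shut) to 1.0 (fully open).
Only numpy, scipy, OpenCV 4.12 (cv2) and the standard library are available. Lean on these libraries where they do the work, as an engineer would, in place of code of your own. Each camera call takes 0.05 s, during which the arm holds its last target.

## Working session

There is one attempt and no reset: what is moved stays moved. The work goes in short steps, Python scripts to look and compute and a tool call to move; the robot and the scene stay as the last step left them, time stands still between calls to the robot, and variables do not carry over. Pictures are saved under pics/ and viewed, and the job is handed in when it is done.

Besides the shell and the picture viewer there is one more tool, called after "Request:" as name(argument=value, ...) on one line, values as JSON. drive_tool: Moves the arm, as the interface text tells. Its arguments: {"type":"object","properties":{"translation":{"type":"array","items":{"type":"array","items":{"type":"number"}}},"twist":{"type":"array","items":{"type":"array","items":{"type":"number"}}},"grip":{"type":"array","items":{"type":"number"}},"grip_force":{"type":"number"}},"required":["translation","twist","grip"]}

```bash
mkdir -p pics
cat > h.py <<'E'
from workcell import env
import numpy as np, cv2
from scipy.spatial.transform import Rotation as R
def snap(name,out):
    s=env.read_state(); im=env.get_image(name)
    cv2.imwrite('pics/'+out+'.png',im['pixels'][:,:,::-1])
    d=dict(depth=im['depth'],K=im['K'],pix=im['pixels'],pos=s['position'],rot=s['tool_rot'])
    for k in('T','T_tool_cam'):
        if k in im:d[k]=im[k]
    np.savez('pics/'+out+'.npz',**d); return d
def load(out): return np.load('pics/'+out+'.npz')
def pt(d,u,v,w=1):
    p=d['depth'][v-w:v+w+1,u-w:u+w+1]; z=np.median(p[p>0]) if (p>0).any() else np.nan
    K=d['K'];c=np.array([(u-K[0,2])/K[0,0]*z,(v-K[1,2])/K[1,1]*z,z,1]); return (d['T']@c)[:3]
def cloud(d):
    z=d['depth'];K=d['K'];v,u=np.mgrid[:480,:640]
    c=np.stack([(u-K[0,2])/K[0,0]*z,(v-K[1,2])/K[1,1]*z,z,np.ones_like(z)],-1); P=(c@d['T'].T)[...,:3]; P[z<=0]=np.nan; return P
E
python3 - <<'E'
from h import *
s=env.read_state(); print(s)
for n in('scene','side','wrist'):
    d=snap(n,n+'0'); print(n,d['K'].round(1).tolist(),(d.get('T',d.get('T_tool_cam'))).round(3).tolist())
E
```

```text
{'time_s': 0.0, 'joints': array([ 9.32890397e-01,  2.45840809e-01,  1.55903770e+00, -2.82033843e-05,
        1.33869402e+00, -1.74059754e-01]), 'qd': array([ 0.00060253,  0.00054073, -0.00013511, -0.00052402,  0.00023646,
       -0.00018943]), 'effort': array([ 7.78573922e-04, -4.29507315e+01, -3.26127791e+01, -1.16055799e-04,
        5.36881504e-03,  8.30422749e-06]), 'position': array([0.29043807, 0.58086725, 0.23015049]), 'tool_rot': array([ 8.50700871e-01,  5.25649168e-01, -9.14450648e-04,  3.79394230e-04]), 'wrist_force': array([ 0.05636359, -0.24844061, -0.47362083]), 'moment': array([-0.02061194, -0.05972702,  0.0296179 ]), 'opening': 1.000135311754564}
scene [[483.6, 0.0, 321.8], [0.0, 483.6, 237.1], [0.0, 0.0, 1.0]] [[0.894, -0.183, 0.408, 0.071], [-0.447, -0.409, 0.796, -0.716], [0.021, -0.894, -0.448, 0.55], [0.0, 0.0, 0.0, 1.0]]
side [[553.5, 0.0, 311.0], [0.0, 553.5, 239.8], [0.0, 0.0, 1.0]] [[-0.987, -0.076, 0.14, 0.354], [-0.158, 0.379, -0.912, 1.021], [0.016, -0.922, -0.386, 0.492], [0.0, 0.0, 0.0, 1.0]]
wrist [[371.6, 0.0, 314.2], [0.0, 371.6, 239.9], [0.0, 0.0, 1.0]] [[1.0, -0.001, -0.0, 0.002], [0.001, 0.965, 0.264, -0.067], [0.0, -0.264, 0.965, -0.143], [0.0, 0.0, 0.0, 1.0]]
```

View pics/scene0.png

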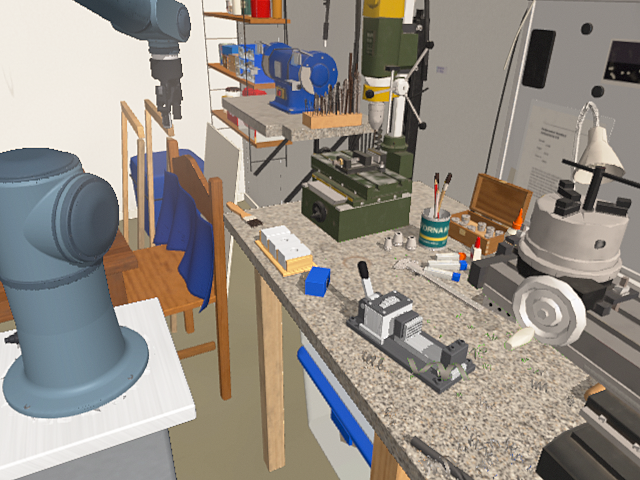

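View pics/side0.png

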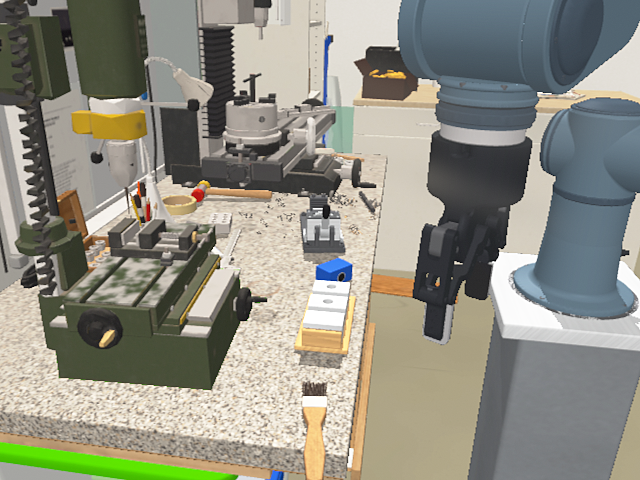

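View pics/wrist0.png

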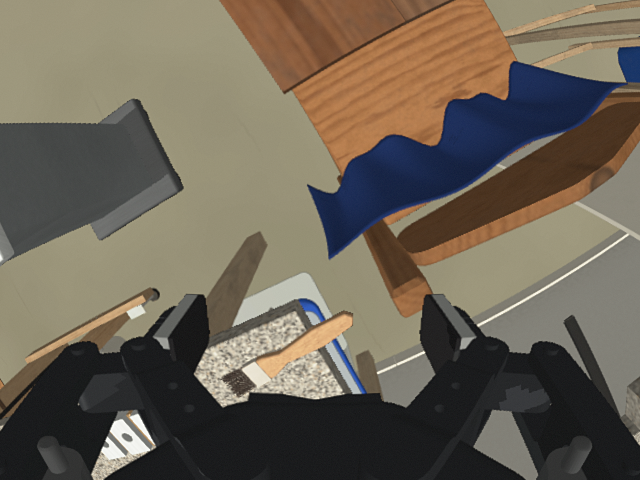

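Run:
```python
from h import *
a=load('scene0')['pix'][...,::-1]; b=load('side0')['pix'][...,::-1]
cv2.imwrite('pics/c1.png',np.hstack([cv2.resize(a[215:305,240:340],(400,360),interpolation=cv2.INTER_CUBIC),cv2.resize(b[255:355,290:390],(400,360),interpolation=cv2.INTER_CUBIC)]))
cv2.imwrite('pics/c2.png',cv2.resize(a[255:395,335:485],(800,747),interpolation=cv2.INTER_CUBIC)[:600])
d=load('side0');s=load('scene0')
for u,v in[(323,324),(329,302),(333,288),(323,240),(326,212)]:print(u,v,pt(d,u,v).round(3))
for u,v in[(285,247),(318,275),(363,269),(390,300),(455,355)]:print('s',u,v,pt(s,u,v).round(3))
```

```text
323 324 [0.446 0.286 0.041]
329 302 [0.447 0.205 0.035]
333 288 [0.446 0.153 0.035]
323 240 [ 0.5   -0.111  0.014]
326 212 [ 0.489 -0.058  0.1  ]
s 285 247 [0.436 0.176 0.041]
s 318 275 [0.457 0.05  0.033]
s 363 269 [ 0.487 -0.072  0.105]
s 390 300 [ 0.505 -0.138  0.072]
s 455 355 [ 0.527 -0.287  0.056]
```

View pics/c1.png

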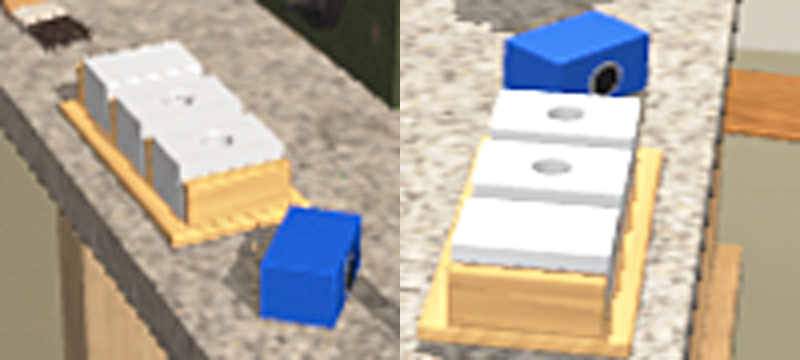

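View pics/c2.png

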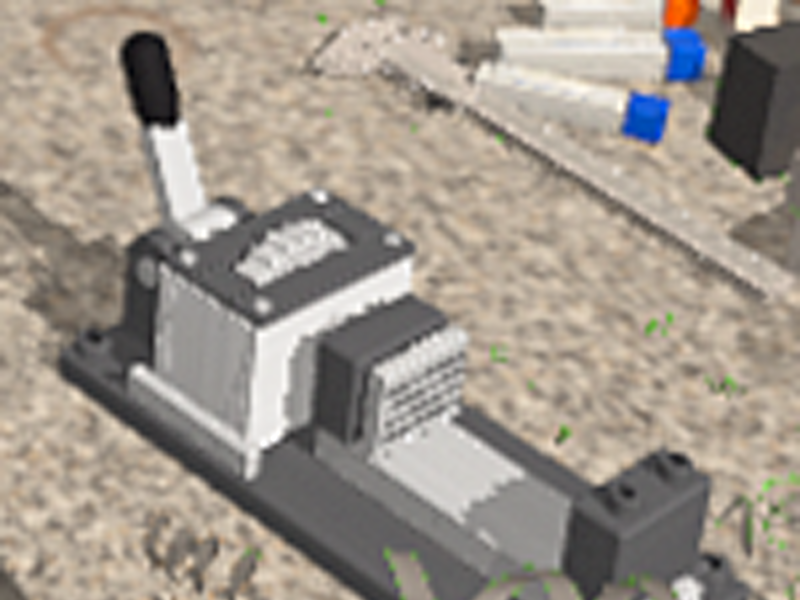

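Run:
```python
from h import *
for n in('side0','scene0'):
    P=cloud(load(n)).reshape(-1,3)
    m=(abs(P[:,0]-.44)<.1)&(abs(P[:,1]-.2)<.13)&(P[:,2]>.0375)&(P[:,2]<.06)
    Q=P[m]; 
    r=cv2.minAreaRect((Q[:,:2]*1000).astype(np.float32)); print(n,len(Q),r,Q[:,2].mean())
    # fixture cover top and others
    m=(abs(P[:,0]-.5)<.12)&(P[:,1]<.0)&(P[:,1]>-.33)&(P[:,2]>.04)&(P[:,2]<.2)
    Q=P[m]
    for lo,hi in((.055,.0655),(.0655,.07),(.07,.078),(.085,.14)):
        q=Q[(Q[:,2]>lo)&(Q[:,2]<hi)]
        if len(q)>3: print(lo,hi,len(q),cv2.minAreaRect((q[:,:2]*1000).astype(np.float32)),q.mean(0).round(4))
```

```text
side0 1534 ((449.0778503417969, 213.20938110351562), (62.09632110595703, 152.9185791015625), 0.8406324982643127) 0.04150829515820323
0.055 0.0655 339 ((512.6408081054688, -203.203125), (248.51075744628906, 107.0658950805664), 84.47882080078125) [ 0.5129 -0.1805  0.0603]
0.0655 0.07 193 ((519.199462890625, -193.7332763671875), (73.10566711425781, 243.14466857910156), 11.641502380371094) [ 0.5082 -0.1386  0.0679]
0.07 0.078 53 ((507.02215576171875, -172.08547973632812), (59.28373718261719, 209.8731231689453), 5.760965824127197) [ 0.5026 -0.1093  0.0728]
0.085 0.14 140 ((574.4639892578125, -175.23526000976562), (59.405189514160156, 302.138671875), 28.272930145263672) [ 0.5268 -0.104   0.1103]
scene0 704 ((460.823486328125, 206.3355255126953), (153.8817596435547, 123.06073760986328), 75.28319549560547) 0.04048723135800756
0.055 0.0655 1138 ((510.66650390625, -207.49111938476562), (244.77560424804688, 110.21465301513672), 84.16658020019531) [ 0.5053 -0.2086  0.06  ]
0.0655 0.07 597 ((517.0621337890625, -193.70974731445312), (74.95242309570312, 236.28536987304688), 12.061227798461914) [ 0.5053 -0.1466  0.0671]
0.07 0.078 97 ((499.565185546875, -108.8306884765625), (24.892108917236328, 69.77999114990234), 6.359098434448242) [ 0.4978 -0.1142  0.0728]
0.085 0.14 356 ((569.449951171875, -170.44662475585938), (54.47589874267578, 281.4951171875), 31.07015609741211) [ 0.5581 -0.1588  0.1145]
```

```bash
cat >> h.py <<'E'
def go(x,y,z,yawdeg):
    s=env.read_state(); r=R.from_quat(s['tool_rot']); 
    t=R.from_euler('z',yawdeg,degrees=True)*R.from_euler('x',180,degrees=True)
    d=r.inv().apply(np.array([x,y,z])-s['position']); w=(r.inv()*t).as_rotvec()
    print('t',s['time_s'],'pos',s['position'].round(4),'yaw',np.degrees(np.arctan2(*r.as_matrix()[[1,0],0])).round(2),'open',round(s['opening'],3),'F',s['wrist_force'].round(1)); print('move',d.round(4).tolist(),'twist',w.round(4).tolist(),'rows>=',np.ceil(max(np.linalg.norm(d)/.05,np.linalg.norm(w)/.15)))
E
python3 -c "
from h import *
go(.45,.19,.33,0)"
```

```text
t 0.15 pos [0.2905 0.581  0.2304] yaw 63.42 open 1.002 F [ 0.   0.1 -0.3]
move [-0.2785, 0.3175, -0.0993] twist [0.0006, 0.0015, 1.107] rows>= 9.0
```

Request:
drive_tool(translation=[[-0.2785,0.3175,-0.0993],[-0.2785,0.3175,-0.0993],[-0.2785,0.3175,-0.0993],[-0.2785,0.3175,-0.0993],[-0.2785,0.3175,-0.0993],[-0.2785,0.3175,-0.0993],[-0.2785,0.3175,-0.0993],[-0.2785,0.3175,-0.0993],[-0.2785,0.3175,-0.0993],[-0.2785,0.3175,-0.0993]], twist=[[0.0006,0.0015,1.107],[0.0006,0.0015,1.107],[0.0006,0.0015,1.107],[0.0006,0.0015,1.107],[0.0006,0.0015,1.107],[0.0006,0.0015,1.107],[0.0006,0.0015,1.107],[0.0006,0.0015,1.107],[0.0006,0.0015,1.107],[0.0006,0.0015,1.107]], grip=[0,0,0,0,0,0,0,0,0,0])

```text
time_s: 1.15
position: [0.4518, 0.1872, 0.3318]
tool_rot: [1.0, -0.003, 0.002, -0.0]
wrist_force: [-1.2, 0.4, 0.1]
opening: 1.002
```

```bash
python3 -c "
from h import *
go(.45,.19,.33,0)
snap('wrist','w1')"
```

```text
t 1.15 pos [0.4518 0.1872 0.3318] yaw -0.32 open 1.002 F [-1.2  0.4  0.1]
move [-0.0018, -0.0028, 0.0018] twist [-0.0008, -0.0034, -0.0055] rows>= 1.0
```

View pics/w1.png

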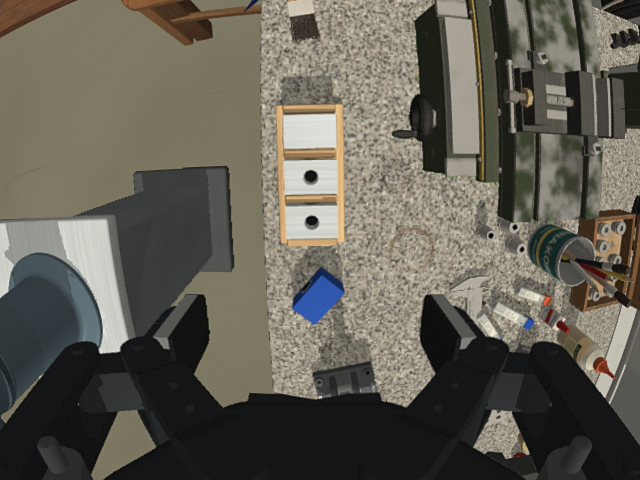

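```bash
cat >> h.py <<'E'
def wray(d,u,v):
    K=d['K'];x=(np.asarray(u,float)-K[0,2])/K[0,0];y=(np.asarray(v,float)-K[1,2])/K[1,1];th=np.hypot(x,y)
    s=np.where(th>1e-9,np.sin(th)/np.maximum(th,1e-9),1); ray=np.stack([x*s,y*s,np.cos(th)],-1)
    T=d['T_tool_cam'];r=R.from_quat(d['rot']).as_matrix(); return (r@T[:3,3]+d['pos']), ray@(r@T[:3,:3]).T, ray
def wplane(d,u,v,z):
    o,w,_=wray(d,u,v); return o+w*((z-o[2])/w[...,2])[...,None]
def wcloud(d):
    v,u=np.mgrid[:480,:640]; o,w,ray=wray(d,u,v); P=o+w*(d['depth']/ray[...,2])[...,None]; P[(d['depth']<=0)|(ray[...,2]<.15)]=np.nan; return P
E
python3 - <<'E'
from h import *
d=load('w1'); a=d['pix'][...,::-1]
c=cv2.resize(a[95:265,265:355],(424,800),interpolation=cv2.INTER_CUBIC)
cv2.imwrite('pics/c3.png',cv2.resize(a[95:255,260:360],(375,600),interpolation=cv2.INTER_CUBIC))
cv2.imwrite('pics/c4.png',cv2.resize(a[340:400,300:390],(780,520),interpolation=cv2.INTER_CUBIC))
P=wcloud(d)
m=(P[...,2]>.037)&(P[...,2]<.05)&(abs(P[...,0]-.45)<.06)&(abs(P[...,1]-.21)<.12)
lab,n=[],0
nn,L,st,ce=cv2.connectedComponentsWithStats(m.astype(np.uint8))
for i in range(1,nn):
    if st[i,4]<100: continue
    q=P[L==i]; print(st[i],cv2.minAreaRect((q[:,:2]*1000).astype(np.float32)),q[:,2].mean())
E
```

```text
[ 282  114   55   35 1790] ((447.83740234375, 267.7408752441406), (61.824337005615234, 39.253753662109375), 1.0416890382766724) 0.04241376907190995
[ 284  159   54   36 1684] ((449.1829528808594, 213.6788330078125), (62.03180694580078, 40.58418655395508), 0.5857616662979126) 0.04241761417888157
[ 286  205   52   34 1562] ((449.7545166015625, 159.72340393066406), (61.48762893676758, 40.1352424621582), 0.7279011011123657) 0.04237314118749604
```

View pics/c3.png

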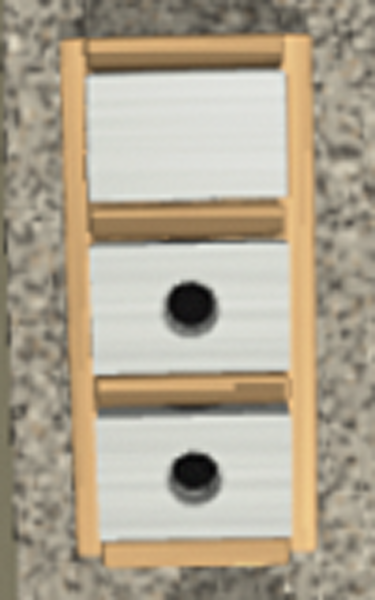

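```bash
python3 -c "
from h import *
go(.448,.2677,.085,0.8)"
```

```text
t 1.2 pos [0.4508 0.1888 0.331 ] yaw -0.21 open 1.001 F [0.8 1.  0.3]
move [-0.0035, -0.0786, 0.2461] twist [-0.0015, -0.0017, -0.0176] rows>= 6.0
```

Request:
drive_tool(translation=[[-0.003,-0.078,0.05],[-0.003,-0.078,0.1],[-0.003,-0.078,0.15],[-0.003,-0.078,0.2],[-0.003,-0.078,0.246],[-0.003,-0.078,0.246],[-0.003,-0.078,0.246],[-0.003,-0.078,0.246]], twist=[[0,0,-0.017],[0,0,-0.017],[0,0,-0.017],[0,0,-0.017],[0,0,-0.017],[0,0,-0.017],[0,0,-0.017],[0,0,-0.017]], grip=[0,0,0,0,0,0,0,0])

```text
time_s: 2.0
position: [0.447, 0.2693, 0.085]
tool_rot: [1.0, 0.009, 0.0, -0.001]
wrist_force: [0.3, 0.1, 0.4]
opening: 1.001
```

```bash
python3 -c "
from h import *
go(.448,.2677,.010,0.8)
snap('side','s2')
snap('wrist','w2')
go(.448,.2677,.010,0.8)
a=load('s2')['pix'][...,::-1][200:380,240:440];b=load('w2')['pix'][...,::-1]
cv2.imwrite('pics/c5.png',np.hstack([cv2.resize(a,(400,360)),cv2.resize(b,(400,360))]))
"
```

```text
t 2.0 pos [0.447  0.2693 0.085 ] yaw 1.05 open 1.001 F [0.3 0.1 0.4]
move [0.0009, 0.0017, 0.0749] twist [-0.0012, -0.0005, 0.0043] rows>= 2.0
t 2.1 pos [0.4488 0.2695 0.0869] yaw 1.01 open 1.001 F [0.4 0.2 1.2]
move [-0.0012, 0.002, 0.0769] twist [-0.0025, -0.0047, 0.0037] rows>= 2.0
```

View pics/c5.png

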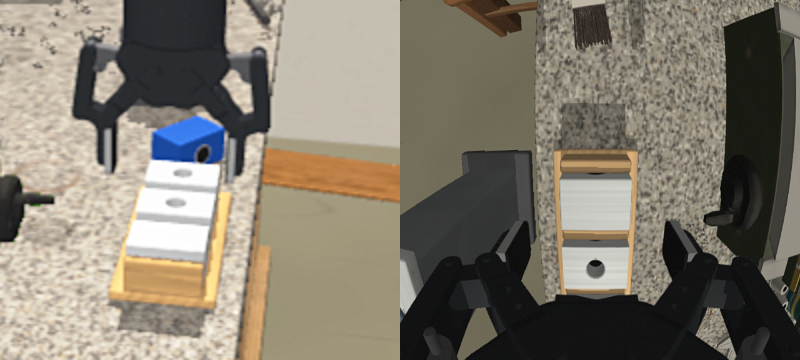

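View pics/c4.png

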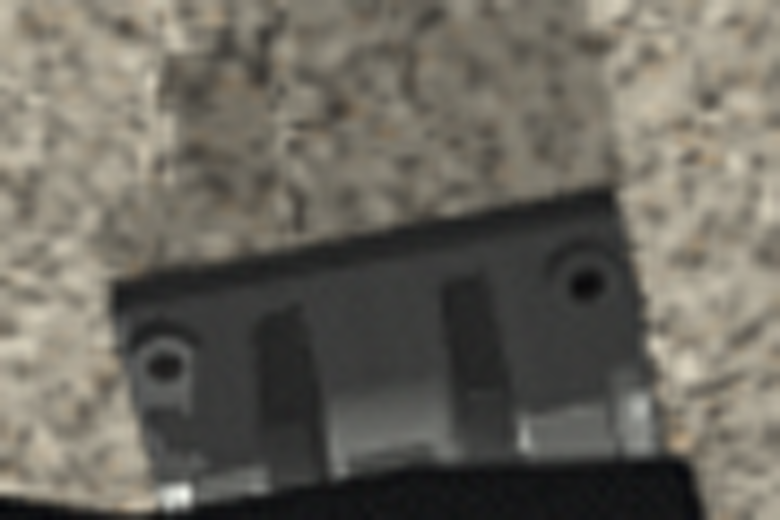

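Request:
drive_tool(translation=[[0.0,0.001,0.04],[0.0,0.001,0.065],[0.0,0.001,0.076],[0.0,0.001,0.076],[0.0,0.001,0.076],[0.0,0.001,0.076],[0.0,0.001,0.076],[0.0,0.001,0.076]], twist=[[0,0,0],[0,0,0],[0,0,0],[0,0,0],[0,0,0],[0,0,0],[0,0,0],[0,0,0]], grip=[0,0,0,0,0.6,0.6,0.6,0.6], grip_force=60)

```text
time_s: 2.9
position: [0.4493, 0.2683, 0.011]
tool_rot: [1.0, 0.008, 0.002, -0.001]
wrist_force: [-0.4, -0.0, 7.2]
opening: 0.717
```

```bash
python3 -c "
from h import *
go(.45,.265,.11,0.8)
d=load('w2');P=wcloud(d)
m=(P[...,2]>.037)&(P[...,2]<.05)&(abs(P[...,0]-.45)<.06)&(abs(P[...,1]-.21)<.12)
nn,L,st,ce=cv2.connectedComponentsWithStats(m.astype(np.uint8))
for i in range(1,nn):
    if st[i,4]<300: continue
    q=P[L==i]; print(st[i],cv2.minAreaRect((q[:,:2]*1000).astype(np.float32)),q[:,2].mean())
"
```

```text
t 2.9 pos [0.4493 0.2683 0.011 ] yaw 0.97 open 0.717 F [-0.4 -0.   7.2]
move [0.0011, 0.0031, -0.099] twist [-0.0025, -0.0046, 0.003] rows>= 2.0
[ 255  235  116   72 8033] ((447.9803466796875, 268.27362060546875), (62.25459671020508, 40.213584899902344), 0.723770260810852) 0.042349335130034166
[ 259  324  108   62 5841] ((448.708984375, 213.9521484375), (62.407432556152344, 41.82658767700195), 0.4964492917060852) 0.04219607662110217
```

Request:
drive_tool(translation=[[0,0,0],[0,0,-0.02],[0,0,-0.05],[0,0,-0.09],[0,0,-0.12],[0,0,-0.12],[0,0,-0.12]], twist=[[0,0,0],[0,0,0],[0,0,0],[0,0,0],[0,0,0],[0,0,0],[0,0,0]], grip=[0.6,0.6,0.6,0.6,0.6,0.6,0.6])

```text
time_s: 3.6
position: [0.4472, 0.2674, 0.1288]
tool_rot: [1.0, 0.008, 0.001, -0.001]
wrist_force: [-0.0, 0.3, -2.4]
opening: 0.716
```

```bash
python3 -c "
from h import *
go(.60,.085,.13,0.8)
snap('side','s3')
snap('wrist','w3')
a=load('s3')['pix'][...,::-1][160:340,240:440];b=load('w3')['pix'][...,::-1]
cv2.imwrite('pics/c6.png',np.hstack([cv2.resize(a,(400,360)),cv2.resize(b,(400,360))]))
go(.60,.085,.13,0.8)
"
```

```text
t 3.6 pos [0.4472 0.2674 0.1288] yaw 0.97 open 0.716 F [-0.   0.3 -2.4]
move [0.1496, 0.185, -0.0012] twist [-0.0014, -0.0017, 0.003] rows>= 5.0
t 3.7 pos [0.4459 0.267  0.1267] yaw 0.97 open 0.715 F [-0.3 -0.2 -3.4]
move [0.151, 0.1846, -0.0037] twist [-0.0001, 0.0025, 0.003] rows>= 5.0
```

View pics/c6.png

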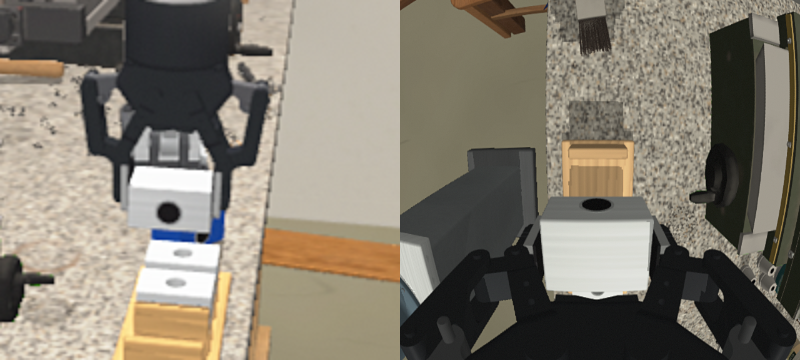

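Request:
drive_tool(translation=[[0.03,0.037,0],[0.06,0.074,0],[0.09,0.111,0],[0.12,0.148,0],[0.15,0.184,0],[0.15,0.184,0],[0.15,0.184,0],[0.15,0.184,0],[0.15,0.184,0],[0.15,0.184,0]], twist=[[0,0,-0.14],[0,0,-0.28],[0,0,-0.42],[0,0,-0.56],[0,0,-0.7],[0,0,-0.84],[0,0,-0.98],[0,0,-1.12],[0,0,-1.26],[0,0,-1.4]], grip=[0.6,0.6,0.6,0.6,0.6,0.6,0.6,0.6,0.6,0.6])

```text
time_s: 4.7
position: [0.5989, 0.086, 0.1257]
tool_rot: [0.758, 0.653, -0.001, -0.002]
wrist_force: [-0.3, -0.0, -2.5]
opening: 0.716
```

```bash
python3 -c "
from h import *
go(.60,.085,.005,90)
"
```

```text
t 4.7 pos [0.5989 0.086  0.1257] yaw 81.51 open 0.716 F [-0.3 -0.  -2.5]
move [-0.0009, 0.0017, 0.1207] twist [-0.004, -0.0012, -0.1483] rows>= 3.0
```

Request:
drive_tool(translation=[[0,0,0.03],[0,0,0.07],[0,0,0.1],[0,0,0.112],[0,0,0.117],[0,0,0.119],[0,0,0.121],[0,0,0.121]], twist=[[0,0,-0.14],[0,0,-0.15],[0,0,-0.15],[0,0,-0.15],[0,0,-0.15],[0,0,-0.15],[0,0,-0.15],[0,0,-0.15]], grip=[0.6,0.6,0.6,0.6,0.6,0.6,0.6,0.6])

```text
time_s: 5.5
position: [0.6016, 0.0862, 0.0089]
tool_rot: [0.708, 0.706, 0.002, 0.001]
wrist_force: [0.5, 0.6, -2.2]
opening: 0.712
```

```bash
python3 -c "
from h import *
go(.60,.085,.004,90)
snap('scene','sc4')
go(.60,.085,.004,90)
a=load('sc4')['pix'][...,::-1][150:300,300:500]
cv2.imwrite('pics/c7.png',cv2.resize(a,(800,600)))
"
```

```text
t 5.5 pos [0.6016 0.0862 0.0089] yaw 89.79 open 0.712 F [ 0.5  0.6 -2.2]
move [-0.0012, -0.0016, 0.0049] twist [0.0032, -0.0011, -0.0037] rows>= 1.0
t 5.55 pos [0.6015 0.0862 0.0089] yaw 89.78 open 0.717 F [-1.  -0.2 -1.9]
move [-0.0012, -0.0015, 0.0049] twist [0.0031, -0.0011, -0.0038] rows>= 1.0
```

View pics/c7.png

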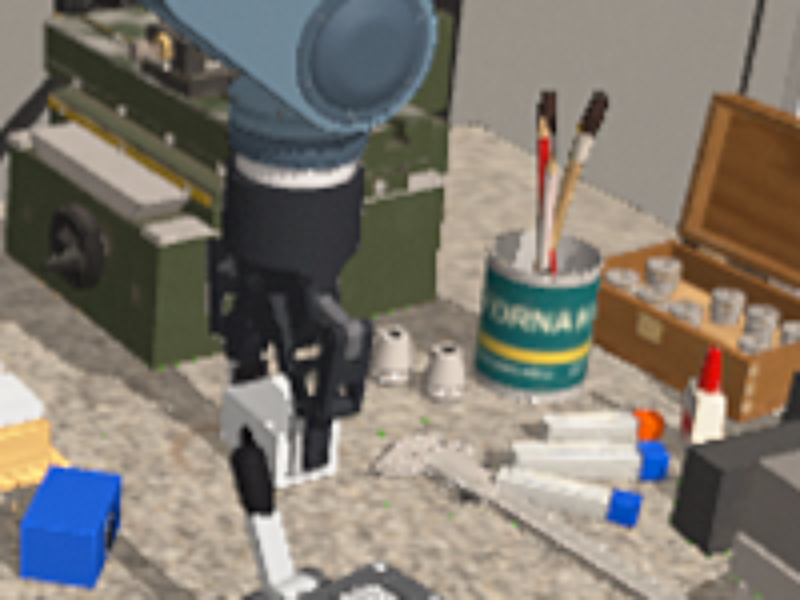

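Request:
drive_tool(translation=[[0,0,0.002],[0,0,0.004],[0,0,0.005],[0,0,0.005]], twist=[[0,0,0],[0,0,0],[0,0,0],[0,0,0]], grip=[0.6,0.6,0.6,0.6])

```text
time_s: 5.95
position: [0.6007, 0.0862, 0.003]
tool_rot: [0.708, 0.706, 0.001, -0.0]
wrist_force: [-1.5, -0.6, 1.1]
opening: 0.712
```

Request:
drive_tool(translation=[[0,0,0],[0,0,0],[0,0,0],[0,0,-0.03],[0,0,-0.08],[0,0,-0.13],[0,0,-0.18],[0,0,-0.2],[0,0,-0.2]], twist=[[0,0,0],[0,0,0],[0,0,0],[0,0,0],[0,0,0],[0,0,0.1],[0,0,0.2],[0,0,0.3],[0,0,0.4]], grip=[0,0,0,0,0,0,0,0,0])

```text
time_s: 6.85
position: [0.6032, 0.0859, 0.2084]
tool_rot: [0.836, 0.549, 0.005, 0.003]
wrist_force: [0.3, -0.3, -0.6]
opening: 0.997
```

```bash
python3 -c "
from h import *
d=snap('wrist','w5');P=wcloud(d)
m=(P[...,2]>.028)&(P[...,2]<.045)&(abs(P[...,0]-.6)<.06)&(abs(P[...,1]-.085)<.06)
nn,L,st,ce=cv2.connectedComponentsWithStats(m.astype(np.uint8))
for i in range(1,nn):
    if st[i,4]<300: continue
    q=P[L==i]; print(st[i],cv2.minAreaRect((q[:,:2]*1000).astype(np.float32)),q[:,2].mean())
go(.53,-.12,.33,10)
"
```

```text
[ 272  181   83   67 3196] ((603.0772094726562, 87.62368774414062), (62.851165771484375, 40.75197982788086), 89.82391357421875) 0.0343184746812939
t 6.9 pos [0.6019 0.0859 0.2057] yaw 66.49 open 1.0 F [ 0.2 -0.1  0.1]
move [-0.2171, 0.0169, -0.1249] twist [0.0035, -0.006, 0.9859] rows>= 7.0
```

View pics/w5.png

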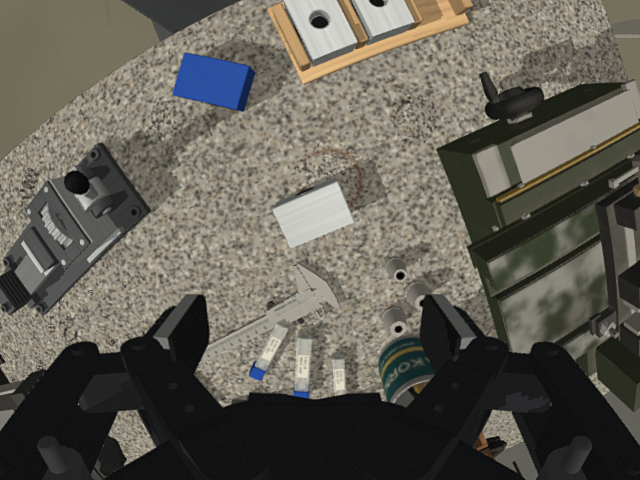

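```bash
python3 -c "
from h import *
go(.505,-.19,.33,10)
"
```

```text
t 6.9 pos [0.6019 0.0859 0.2057] yaw 66.49 open 1.0 F [ 0.2 -0.1  0.1]
move [-0.2912, 0.0219, -0.1252] twist [0.0035, -0.006, 0.9859] rows>= 7.0
```

Request:
drive_tool(translation=[[-0.04,0.003,-0.02],[-0.08,0.006,-0.05],[-0.12,0.009,-0.08],[-0.16,0.012,-0.1],[-0.2,0.015,-0.125],[-0.24,0.018,-0.125],[-0.28,0.022,-0.125],[-0.291,0.022,-0.125],[-0.291,0.022,-0.125],[-0.291,0.022,-0.125]], twist=[[0,0,0.14],[0,0,0.28],[0,0,0.42],[0,0,0.56],[0,0,0.7],[0,0,0.84],[0,0,0.98],[0,0,0.986],[0,0,0.986],[0,0,0.986]], grip=[0,0,0,0,0,0,0,0,0,0])

```text
time_s: 7.9
position: [0.5063, -0.1897, 0.3266]
tool_rot: [0.996, 0.091, 0.0, -0.001]
wrist_force: [0.2, -0.1, -0.2]
opening: 0.999
```

```bash
python3 -c "
from h import *
d=snap('wrist','w6')
go(.505,-.19,.33,10)
P=wcloud(d)
print(np.nanmin(P[200:240,300:330],axis=(0,1)))
for lo,hi in((.008,.016),(.022,.03),(.055,.0655),(.0655,.070),(.0715,.080)):
    m=(P[...,2]>lo)&(P[...,2]<hi)&(abs(P[...,0]-.505)<.1)&(abs(P[...,1]+.16)<.15)
    nn,L,st,ce=cv2.connectedComponentsWithStats(m.astype(np.uint8))
    for i in range(1,nn):
        if st[i,4]<60: continue
        q=P[L==i]; print(lo,st[i],cv2.minAreaRect((q[:,:2]*1000).astype(np.float32)),q[:,2].mean().round(4))
"
```

```text
t 7.95 pos [ 0.5064 -0.1893  0.3268] yaw 10.52 open 1.005 F [ 0.4 -0.1 -0.2]
move [-0.0015, 0.0004, -0.0032] twist [-0.0019, -0.0008, 0.009] rows>= 1.0
[ 0.4907763  -0.24635107  0.0093602 ]
0.008 [282 103  32  35 603] ((470.61614990234375, -99.40019226074219), (38.51799774169922, 41.07990264892578), 12.981639862060547) 0.0125
0.008 [ 321  102   39  173 2405] ((539.2952880859375, -176.36654663085938), (46.03738021850586, 221.2539825439453), 12.381448745727539) 0.0124
0.008 [ 285  161   32  116 1928] ((496.13958740234375, -223.17559814453125), (38.41822814941406, 150.4383544921875), 10.306949615478516) 0.0125
0.022 [284 130   6  29  74] ((463.03662109375, -131.3284912109375), (6.027997970581055, 33.7792854309082), 10.05137825012207) 0.0228
0.022 [ 301  208   40   68 1645] ((524.9854125976562, -242.60714721679688), (49.14212417602539, 86.92013549804688), 10.356613159179688) 0.0265
0.055 [313 107  18  22 333] ((497.9848937988281, -94.73564910888672), (18.657115936279297, 23.596298217773438), 10.536365509033203) 0.0594
0.055 [332 106   9  15 106] ((512.60107421875, -86.832275390625), (8.8
[... 729 characters left out ...]
4047088623) 0.0618
0.055 [276 272  10  25 143] ((486.30059814453125, -294.4281921386719), (29.993335723876953, 9.035407066345215), 86.35845184326172) 0.0618
0.055 [295 290   8  13  61] ((509.9198303222656, -304.054443359375), (12.207326889038086, 8.149201393127441), 83.40399169921875) 0.0616
0.0655 [ 287  132   71   44 2249] ((505.6875, -133.4989471435547), (74.62198638916016, 45.874725341796875), 12.24103832244873) 0.0684
0.0715 [314  98  16   9  79] ((494.8807067871094, -80.19522857666016), (15.885035514831543, 7.282732009887695), 14.28656005859375) 0.0757
0.0715 [309 148  27  12 255] ((505.4529724121094, -133.71923828125), (27.649337768554688, 11.82967758178711), 10.73839282989502) 0.0736
```

View pics/w6.png

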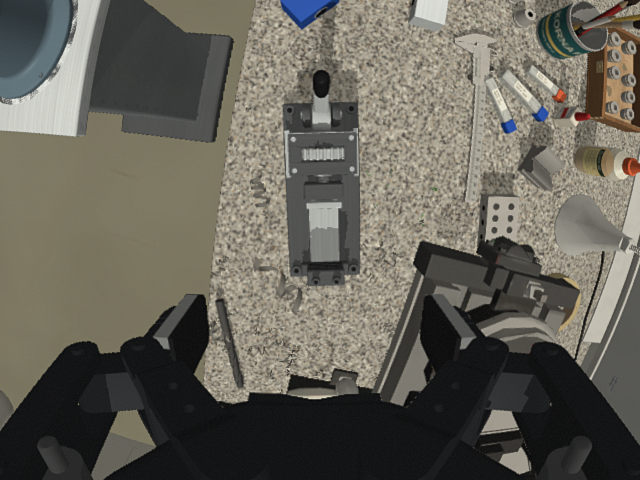

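```bash
python3 -c "
from h import *
d=load('w5');P=wcloud(d)
for u,v in((296,262),(300,266),(337,302),(318,290),(397,262),(398,275),(418,283)):print(u,v,P[v,u].round(4))
go(.55,.0,.20,0)
"
```

```text
296 262 [ 0.647   0.05   -0.0007]
300 266 [0.6498 0.0534 0.0079]
337 302 [0.7005 0.0719 0.0079]
318 290 [0.6799 0.0597 0.0091]
397 262 [0.6801 0.1423 0.019 ]
398 275 [0.6876 0.1378 0.0313]
418 283 [0.7137 0.1557 0.0115]
t 7.95 pos [ 0.5064 -0.1893  0.3268] yaw 10.52 open 1.005 F [ 0.4 -0.1 -0.2]
move [0.0773, -0.1779, 0.1272] twist [-0.002, -0.0006, 0.1836] rows>= 5.0
```

```bash
python3 -c "
from h import *
go(.602,.087,.20,0)
"
```

```text
t 7.95 pos [ 0.5064 -0.1893  0.3268] yaw 10.52 open 1.005 F [ 0.4 -0.1 -0.2]
move [0.1443, -0.254, 0.1274] twist [-0.002, -0.0006, 0.1836] rows>= 7.0
```

Request:
drive_tool(translation=[[0.024,-0.042,0.0],[0.048,-0.084,0.0],[0.072,-0.126,0.02],[0.096,-0.168,0.05],[0.12,-0.21,0.085],[0.144,-0.254,0.11],[0.144,-0.254,0.127],[0.144,-0.254,0.127],[0.144,-0.254,0.127],[0.144,-0.254,0.127]], twist=[[0,0,0.1],[0,0,0.184],[0,0,0.184],[0,0,0.184],[0,0,0.184],[0,0,0.184],[0,0,0.184],[0,0,0.184],[0,0,0.184],[0,0,0.184]], grip=[0,0,0,0,0,0,0,0,0,0])

```text
time_s: 8.95
position: [0.6029, 0.0854, 0.2023]
tool_rot: [1.0, -0.001, 0.002, -0.0]
wrist_force: [-0.1, 0.4, 0.2]
opening: 1.003
```

```bash
python3 -c "
from h import *
go(.602,.087,.008,0)
d=snap('wrist','w7')
P=wcloud(d)
m=(P[...,2]>.028)&(P[...,2]<.045)&(abs(P[...,0]-.6)<.06)&(abs(P[...,1]-.085)<.06)
nn,L,st,ce=cv2.connectedComponentsWithStats(m.astype(np.uint8))
for i in range(1,nn):
    if st[i,4]<300: continue
    q=P[L==i]; print(st[i],cv2.minAreaRect((q[:,:2]*1000).astype(np.float32)),q[:,2].mean())
go(.602,.087,.008,0)
"
```

```text
t 8.95 pos [0.6029 0.0854 0.2023] yaw -0.14 open 1.003 F [-0.1  0.4  0.2]
move [-0.0016, -0.0014, 0.1943] twist [-0.0009, -0.0035, -0.0025] rows>= 4.0
[ 290  182   48   72 3309] ((603.1312866210938, 87.57305145263672), (62.19084930419922, 40.27318572998047), 89.72872161865234) 0.0344230214909382
t 9.0 pos [0.6031 0.085  0.2026] yaw -0.18 open 0.998 F [-0.8 -0.1  0.4]
move [-0.0019, -0.0018, 0.1946] twist [-0.0009, -0.0041, -0.0032] rows>= 4.0
```

Request:
drive_tool(translation=[[0,-0.0025,0.05],[0,-0.0025,0.1],[0,-0.0025,0.145],[0,-0.0025,0.175],[0,-0.0025,0.19],[0,-0.0025,0.193],[0,-0.0025,0.193],[0,-0.0025,0.193]], twist=[[0,0,-0.003],[0,0,-0.003],[0,0,-0.003],[0,0,-0.003],[0,0,-0.003],[0,0,-0.003],[0,0,-0.003],[0,0,-0.003]], grip=[0,0,0,0,0,0,0,0])

```text
time_s: 9.8
position: [0.6045, 0.088, 0.0101]
tool_rot: [1.0, -0.0, 0.003, -0.001]
wrist_force: [0.5, 0.0, 0.6]
opening: 1.003
```

Request:
drive_tool(translation=[[0,0,0],[0,0,0],[0,0,0],[0,0,0],[0,0,0],[0,0,0]], twist=[[0,0,0],[0,0,0],[0,0,0],[0,0,0],[0,0,0],[0,0,0]], grip=[0.4,0.7,0.8,0.8,0.8,0.8], grip_force=60)

```text
time_s: 10.4
position: [0.6031, 0.0883, 0.0084]
tool_rot: [1.0, 0.0, 0.001, -0.001]
wrist_force: [0.3, 0.1, 5.4]
opening: 0.457
```

Request:
drive_tool(translation=[[0,0,-0.01],[0,0,-0.04],[0,0,-0.08],[0,0,-0.12],[0,0,-0.16],[0,0,-0.18],[0,0,-0.18]], twist=[[0,0,0],[0,0,0],[0,0,0],[0,0,0],[0,0,0],[0,0,0],[0,0,0]], grip=[0.8,0.8,0.8,0.8,0.8,0.8,0.8])

```text
time_s: 11.1
position: [0.6039, 0.088, 0.1913]
tool_rot: [1.0, 0.0, 0.004, -0.0]
wrist_force: [-0.0, -0.0, -2.4]
opening: 0.45
```

```bash
python3 -c "
from h import *
go(.5271,-.2314,.19,12.2)
d=snap('wrist','w8')
go(.5271,-.2314,.19,12.2)
"
```

```text
t 11.1 pos [0.6039 0.088  0.1913] yaw 0.0 open 0.45 F [-0.  -0.  -2.4]
move [-0.0768, 0.3194, 0.0004] twist [-0.0002, -0.0074, -0.2129] rows>= 7.0
t 11.15 pos [0.6024 0.088  0.1884] yaw 0.0 open 0.457 F [-1.  -0.3 -2.9]
move [-0.0753, 0.3194, -0.0022] twist [-0.0009, -0.0027, -0.2129] rows>= 7.0
```

View pics/w8.png

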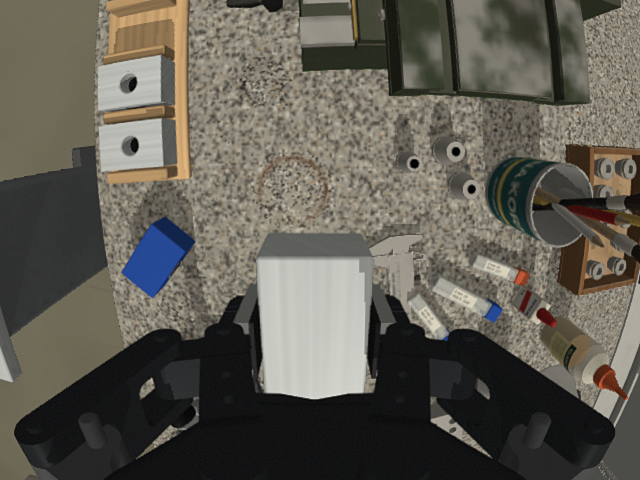

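Block held square and upright. Carry it over the nest.

Request:
drive_tool(translation=[[-0.01,0.045,0],[-0.021,0.09,0],[-0.032,0.135,0],[-0.043,0.18,0],[-0.054,0.225,0],[-0.065,0.27,0],[-0.076,0.319,0],[-0.076,0.319,0],[-0.076,0.319,0],[-0.076,0.319,0]], twist=[[0,0,-0.05],[0,0,-0.1],[0,0,-0.15],[0,0,-0.213],[0,0,-0.213],[0,0,-0.213],[0,0,-0.213],[0,0,-0.213],[0,0,-0.213],[0,0,-0.213]], grip=[0.8,0.8,0.8,0.8,0.8,0.8,0.8,0.8,0.8,0.8])

```text
time_s: 12.15
position: [0.5254, -0.2295, 0.1851]
tool_rot: [0.994, 0.107, -0.001, -0.002]
wrist_force: [-0.4, 0.9, -2.5]
opening: 0.454
```

```bash
python3 -c "
from h import *
go(.5271,-.2314,.08,12.2)
d=snap('wrist','w9')
P=wcloud(d)
for lo,hi in((.055,.0655),(.0655,.070),(.0715,.080)):
    m=(P[...,2]>lo)&(P[...,2]<hi)&(abs(P[...,0]-.505)<.1)&(abs(P[...,1]+.16)<.15)
    nn,L,st,ce=cv2.connectedComponentsWithStats(m.astype(np.uint8))
    for i in range(1,nn):
        if st[i,4]<60: continue
        q=P[L==i]; print(lo,st[i],cv2.minAreaRect((q[:,:2]*1000).astype(np.float32)),q[:,2].mean().round(4))
d=snap('side','s9')
d=snap('scene','sc9')
cv2.imwrite('pics/c9.png',cv2.resize(d['pix'][...,::-1][230:395,335:485],(545,600)))
go(.5271,-.2314,.08,12.2)
"
```

```text
t 12.15 pos [ 0.5254 -0.2295  0.1851] yaw 12.24 open 0.454 F [-0.4  0.9 -2.5]
move [0.0013, 0.0026, 0.1051] twist [-0.004, 0.0012, 0.0007] rows>= 3.0
0.055 [301  31  28  34 801] ((497.3251953125, -94.65559387207031), (19.519432067871094, 23.627321243286133), 12.089810371398926) 0.0594
0.055 [286  34  13  22 215] ((480.6155090332031, -94.60388946533203), (8.832598686218262, 16.499042510986328), 11.902664184570312) 0.0566
0.055 [332  34  12  20 203] ((512.6725463867188, -86.98004150390625), (8.116600036621094, 15.076037406921387), 11.447406768798828) 0.0566
0.055 [289  93  60  17 122] ((508.4302062988281, -133.5261688232422), (41.737548828125, 11.627280235290527), 11.519444465637207) 0.0616
0.055 [ 284  146   63   26 1561] ((514.9749755859375, -174.6099853515625), (44.433719635009766, 18.203350067138672), 12.17834186553955) 0.0623
0.055 [288 175  56  10 547] ((518.3433837890625, -189.49740600585938), (39.95512771606445, 6.624372482299805), 12.082634925842285) 0.0612
0.055 [207 257  13  21 158] ((453.8295593261719, -272.2362976074219), (16.362916946411133, 8.811243057250977), 77.4319381
[... 160 characters left out ...]
 [ 262   68  107   65 5314] ((506.0171813964844, -133.7106170654297), (74.03783416748047, 46.05005645751953), 12.470451354980469) 0.0684
0.0655 [285  91   9  19 135] ((488.5853576660156, -137.71421813964844), (5.725545883178711, 12.728763580322266), 12.5795259475708) 0.0682
0.0715 [303  16  25  13 225] ((494.5621337890625, -80.72438049316406), (16.2957763671875, 6.778309345245361), 10.502767562866211) 0.0759
0.0715 [293  89  41  20 645] ((504.76507568359375, -134.1399688720703), (27.19413948059082, 13.345574378967285), 12.44205093383789) 0.0736
t 12.3 pos [ 0.5263 -0.2295  0.1864] yaw 12.32 open 0.459 F [ 0.2  0.1 -2.6]
move [0.0004, 0.0023, 0.1064] twist [-0.002, -0.0003, 0.0021] rows>= 3.0
```

View pics/w9.png

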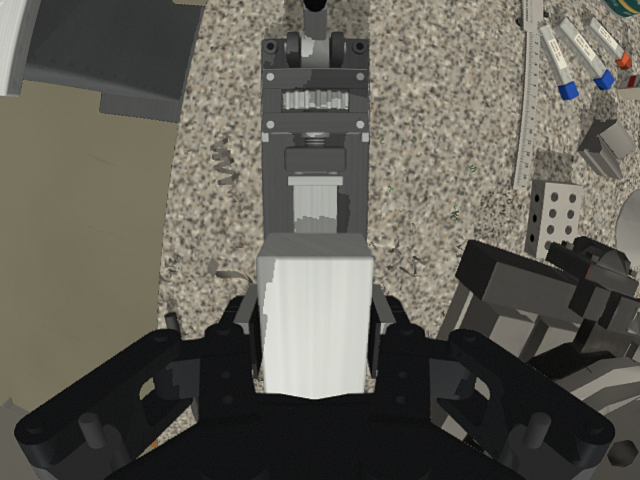

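View pics/c9.png

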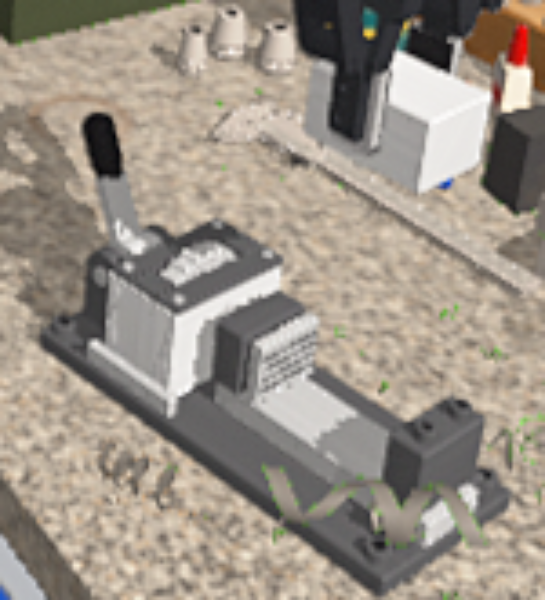

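Request:
drive_tool(translation=[[0.0008,0.0,0.04],[0.0008,0.0,0.08],[0.0008,0.0,0.105],[0.0008,0.0,0.12],[0.0008,0.0,0.125],[0.0008,0.0,0.125]], twist=[[0,0,0],[0,0,0],[0,0,0],[0,0,0],[0,0,0],[0,0,0]], grip=[0.8,0.8,0.8,0.8,0.8,0.8])

```text
time_s: 12.9
position: [0.5276, -0.2305, 0.0624]
tool_rot: [0.994, 0.107, 0.001, -0.0]
wrist_force: [0.4, 0.6, -2.3]
opening: 0.452
```

```bash
python3 -c "
from h import *
go(.5269,-.2295,.034,12.3)
d=snap('scene','sc10')
e=snap('wrist','w10')
cv2.imwrite('pics/c10.png',np.hstack([cv2.resize(d['pix'][...,::-1][250:395,350:480],(400,446)),cv2.resize(e['pix'][:446,120:520,::-1],(400,446))]))
go(.5269,-.2295,.034,12.3)
"
```

```text
t 12.9 pos [ 0.5276 -0.2305  0.0624] yaw 12.24 open 0.452 F [ 0.4  0.6 -2.3]
move [-0.0005, -0.0011, 0.0284] twist [-0.0007, -0.0014, -0.001] rows>= 1.0
t 13.0 pos [ 0.5284 -0.2313  0.0639] yaw 12.23 open 0.457 F [-0.6 -0.5 -2.8]
move [-0.0012, -0.0021, 0.0299] twist [0.0013, -0.0033, -0.0013] rows>= 1.0
```

View pics/c10.png

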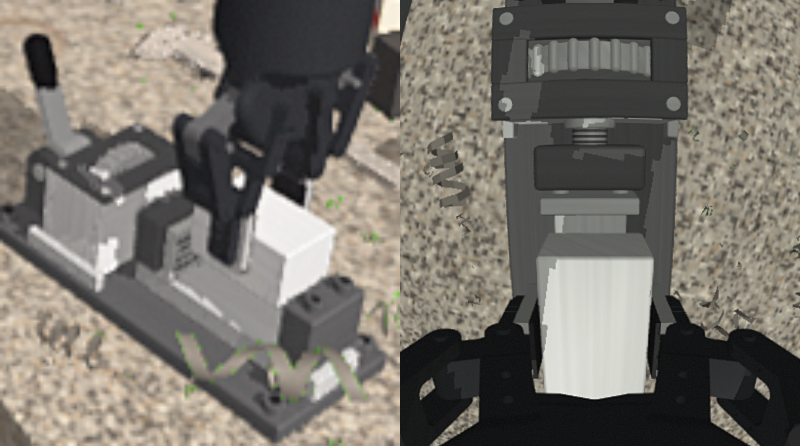

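Request:
drive_tool(translation=[[-0.001,-0.0015,0.012],[-0.001,-0.0015,0.022],[-0.001,-0.0015,0.026],[-0.001,-0.0015,0.028],[-0.001,-0.0015,0.028]], twist=[[0,0,0],[0,0,0],[0,0,0],[0,0,0],[0,0,0]], grip=[0.8,0.8,0.8,0.8,0.8])

```text
time_s: 13.5
position: [0.5258, -0.2293, 0.0344]
tool_rot: [0.994, 0.106, 0.0, -0.001]
wrist_force: [-1.9, 2.2, 2.0]
opening: 0.458
```

Request:
drive_tool(translation=[[0,0,0],[0,0,0],[0,0,0],[0,0,-0.03],[0,0,-0.07],[0,0,-0.11],[0,0,-0.15],[0,0,-0.19],[0,0,-0.2],[0,0,-0.2]], twist=[[0,0,0],[0,0,0],[0,0,0],[0,0,0],[0,0,0],[0,0,0],[0,0,0],[0,0,0],[0,0,0],[0,0,0]], grip=[0,0,0,0,0,0,0,0,0,0])

```text
time_s: 14.5
position: [0.5267, -0.2303, 0.2366]
tool_rot: [0.994, 0.106, 0.002, 0.001]
wrist_force: [-0.6, -0.3, -0.4]
opening: 1.005
```

```bash
cat >> h.py <<'E'
C0=np.array([.5060,-.1336]);YAW=12.3
ex=np.array([-np.sin(np.radians(YAW)),np.cos(np.radians(YAW))]);ey=np.array([-np.cos(np.radians(YAW)),-np.sin(np.radians(YAW))])
O=C0-.05*ex
def cl(p): q=np.asarray(p)[...,:2]-O; return np.stack([q@ex,q@ey,np.asarray(p)[...,2]],-1)
def tow(x,y): return O+x*ex+y*ey
E
python3 -c "
from h import *
d=snap('wrist','w11')
P=cl(wcloud(d))*1000
for n,b in (('fixed jaw',(-120,-86,60,64)),('blk',(-90,-12,57.5,61.0)),('jaw',(-14,27,58,64)),('cover',(20,80,66,70)),('wheel',(25,75,71.5,77))):
    m=(P[...,0]>b[0])&(P[...,0]<b[1])&(P[...,2]>b[2])&(P[...,2]<b[3])&(abs(P[...,1])<60)
    nn,L,st,ce=cv2.connectedComponentsWithStats(m.astype(np.uint8))
    for i in range(1,nn):
        if st[i,4]<60: continue
        q=P[L==i]; print(n,st[i],cv2.minAreaRect(q[:,:2].astype(np.float32)),q[:,2].mean().round(1))
s=env.read_state();print(s['position'],cl(s['position']))
"
```

```text
fixed jaw [289 259  48  19 663] ((-94.89742279052734, 0.4267311096191406), (17.773700714111328, 43.16745376586914), 0.10525403916835785) 62.3
fixed jaw [249 264  13  27 135] ((-104.03840637207031, 53.562618255615234), (7.862746715545654, 24.728620529174805), 69.67994689941406) 62.3
blk [ 290  183   46   69 2473] ((-48.39715576171875, 0.2465991973876953), (40.34335708618164, 61.58028793334961), 89.66036224365234) 60.1
blk [296 255  41   4  67] ((-84.308349609375, -2.8441944122314453), (2.0287764072418213, 36.33866500854492), 0.2555585503578186) 59.1
jaw [ 287  143   52   21 1068] ((8.303349494934082, -0.03360557556152344), (43.58845520019531, 17.307096481323242), 89.80341339111328) 62.2
jaw [289 168  47   8 374] ((-7.629073619842529, 0.45013999938964844), (39.522640228271484, 6.240605354309082), 89.83212280273438) 61.4
cover [ 268   77   90   55 3552] ((50.013397216796875, -0.19940567016601562), (74.1444320678711, 46.08854675292969), 89.81354522705078) 68.4
cover [287  97   8  16  95] ((49.580352783203125, 18.01633071899414), (12.913982391357422, 6.000885009765625), 0.04312194511294365) 68.1
wheel [294  96  36  16 443] ((49.589012145996094, 0.6691160202026367), (28.490253448486328, 12.74185848236084), 89.69674682617188) 73.6
[ 0.52571508 -0.22968714  0.23412983] [-0.04808143  0.00120695  0.23412983]
```

View pics/w11.png

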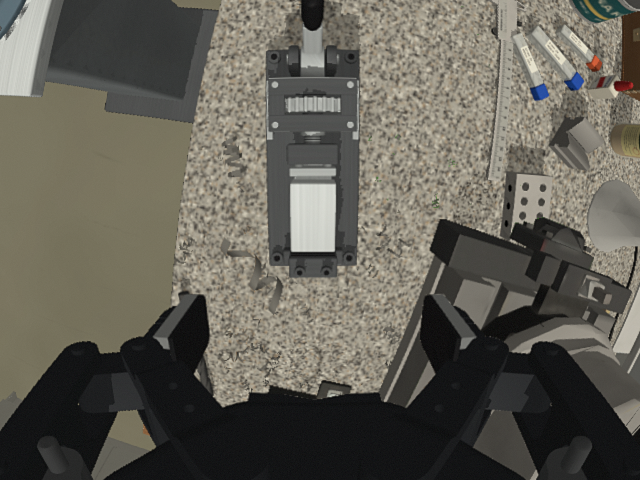

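```bash
python3 -c "
from h import *
p=tow(.05,-.013);print(p);go(*p,.10,12.3)
"
```

```text
[ 0.51870159 -0.1308306 ]
t 14.55 pos [ 0.5257 -0.2297  0.2341] yaw 12.2 open 1.001 F [-0.6 -0.5 -0.1]
move [0.0138, -0.098, 0.1342] twist [-0.0005, -0.0016, -0.0017] rows>= 4.0
```

Request:
drive_tool(translation=[[0.007,-0.049,0.0],[0.0138,-0.098,0.01],[0.0138,-0.098,0.04],[0.0138,-0.098,0.08],[0.0138,-0.098,0.12],[0.0138,-0.098,0.134],[0.0138,-0.098,0.134],[0.0138,-0.098,0.134]], twist=[[0,0,0],[0,0,0],[0,0,0],[0,0,0],[0,0,0],[0,0,0],[0,0,0],[0,0,0]], grip=[1,1,1,1,1,1,1,1])

```text
time_s: 15.35
position: [0.5191, -0.1311, 0.1009]
tool_rot: [0.994, 0.106, 0.001, -0.0]
wrist_force: [-0.2, 0.6, 0.6]
opening: 0.002
```

```bash
python3 -c "
from h import *
p=tow(.05,-.013);go(*p,.078,12.3)
d=snap('scene','sc12')
e=snap('wrist','w12')
cv2.imwrite('pics/c12.png',np.hstack([cv2.resize(d['pix'][...,::-1][230:375,340:470],(400,446)),cv2.resize(e['pix'][:446,120:520,::-1],(400,446))]))
go(*p,.078,12.3)
"
```

```text
t 15.35 pos [ 0.5191 -0.1311  0.1009] yaw 12.19 open 0.002 F [-0.2  0.6  0.6]
move [-0.0003, -0.0003, 0.0229] twist [-0.0006, -0.0017, -0.0019] rows>= 1.0
t 15.45 pos [ 0.52   -0.1315  0.1023] yaw 12.19 open -0.005 F [ 0.4 -0.1 -0.4]
move [-0.0012, -0.001, 0.0243] twist [0.0013, -0.0041, -0.0019] rows>= 1.0
```

View pics/c12.png

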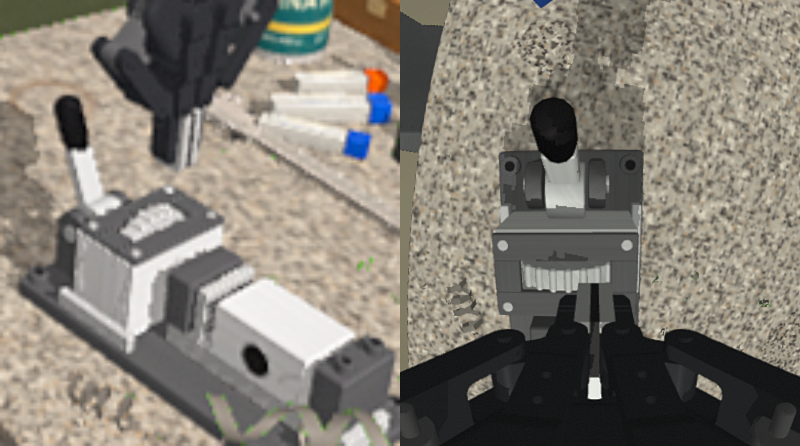

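Request:
drive_tool(translation=[[-0.002,0,0.012],[-0.002,0,0.022],[-0.002,0,0.024],[-0.002,0,0.024]], twist=[[0,0,0],[0,0,0],[0,0,0],[0,0,0]], grip=[1,1,1,1])

```text
time_s: 15.85
position: [0.5161, -0.1309, 0.0754]
tool_rot: [0.994, 0.106, -0.0, -0.001]
wrist_force: [-0.1, -0.0, -1.1]
opening: -0.0
```

Request:
drive_tool(translation=[[0,0,0.001],[0,0,0.001]], twist=[[0,0,0],[0,0,0]], grip=[1,1])

```text
time_s: 16.05
position: [0.5168, -0.1312, 0.0754]
tool_rot: [0.994, 0.106, 0.001, -0.0]
wrist_force: [0.5, 0.9, -0.1]
opening: 0.003
```

Request:
drive_tool(translation=[[0,0,0.001],[0,0,0.001]], twist=[[0,0,0],[0,0,0]], grip=[1,1])

```text
time_s: 16.25
position: [0.5167, -0.1312, 0.0743]
tool_rot: [0.994, 0.106, 0.001, -0.001]
wrist_force: [-0.6, 0.4, 0.1]
opening: 0.0
```

Request:
drive_tool(translation=[[0,0,0.001],[0,0,0.001]], twist=[[0,0,0],[0,0,0]], grip=[1,1])

```text
time_s: 16.45
position: [0.5168, -0.1312, 0.0734]
tool_rot: [0.994, 0.106, 0.001, -0.0]
wrist_force: [-0.3, 0.2, 0.7]
opening: 0.002
```

Request:
drive_tool(translation=[[0,0,0.001],[0,0,0.001]], twist=[[0,0,0],[0,0,0]], grip=[1,1])

```text
time_s: 16.65
position: [0.5172, -0.1312, 0.0731]
tool_rot: [0.994, 0.106, 0.001, -0.0]
wrist_force: [-0.5, 1.8, 4.9]
opening: 0.004
```

Request:
drive_tool(translation=[[0,0,0.001],[0,0,0.001]], twist=[[0,0,0],[0,0,0]], grip=[1,1])

```text
time_s: 16.85
position: [0.5179, -0.1311, 0.0728]
tool_rot: [0.994, 0.106, 0.002, -0.0]
wrist_force: [-1.0, 2.8, 7.0]
opening: -0.0
```

Request:
drive_tool(translation=[[-0.003,0,-0.0003],[-0.006,0,-0.0008],[-0.009,0,-0.0012],[-0.011,0,-0.0012]], twist=[[0,0,0],[0,0,0],[0,0,0],[0,0,0]], grip=[1,1,1,1])

```text
time_s: 17.25
position: [0.5081, -0.1338, 0.0745]
tool_rot: [0.994, 0.106, 0.003, 0.0]
wrist_force: [2.0, 4.0, 9.0]
opening: 0.001
```

```bash
python3 -c "
from h import *
s=env.read_state();print(cl(s['position']),s['wrist_force'])
e=snap('wrist','w13')
cv2.imwrite('pics/c13.png',cv2.resize(e['pix'][80:300,210:430,::-1],(600,600)))
s=env.read_state();print(cl(s['position']),s['wrist_force'])
"
```

```text
[ 0.04938344 -0.00197008  0.07451131] [1.9887737  3.98982736 8.95292071]
[ 0.04937547 -0.00177141  0.0745479 ] [2.44964315 3.95146604 8.80856433]
```

View pics/c13.png

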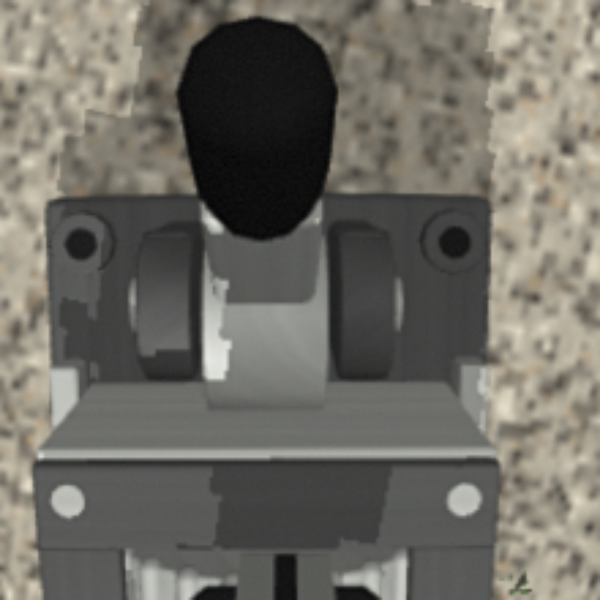

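Request:
drive_tool(translation=[[-0.003,0,0],[-0.006,0,0.0004],[-0.009,0,0.001],[-0.012,0,0.0018],[-0.0125,0,0.0018]], twist=[[0,0,0],[0,0,0],[0,0,0],[0,0,0],[0,0,0]], grip=[1,1,1,1,1])

```text
time_s: 17.8
position: [0.4957, -0.1368, 0.0733]
tool_rot: [0.994, 0.106, 0.003, 0.0]
wrist_force: [0.9, 2.9, 13.2]
opening: 0.001
```

Request:
drive_tool(translation=[[0,0,-0.03],[0.0,0.025,-0.08],[0,0.04,-0.12],[0,0.04,-0.12],[0,0.04,-0.12]], twist=[[0,0,0],[0,0,0],[0,0,0],[0,0,0],[0,0,0]], grip=[1,1,1,1,1])

```text
time_s: 18.3
position: [0.5023, -0.176, 0.1916]
tool_rot: [0.994, 0.106, 0.001, 0.0]
wrist_force: [-1.2, 0.1, -0.9]
opening: -0.001
```

```bash
cat >> h.py <<'E'
def track(out):
    d=snap('wrist',out); s=env.read_state(); print(s['time_s'],cl(d['pos']),s['wrist_force'].round(1))
    P=cl(wcloud(d))*1000
    for n,b in (('fixed jaw',(-120,-86,60,64)),('blk',(-90,-25,57.5,61.0)),('jaw+pad',(-30,27,58,64)),('cover',(20,80,66,70))):
        m=(P[...,0]>b[0])&(P[...,0]<b[1])&(P[...,2]>b[2])&(P[...,2]<b[3])&(abs(P[...,1])<50)
        nn,L,st,ce=cv2.connectedComponentsWithStats(m.astype(np.uint8))
        for i in range(1,nn):
            if st[i,4]<100: continue
            q=P[L==i]; r=cv2.minAreaRect(q[:,:2].astype(np.float32)); print(n,st[i,4],np.round(r[0],2),np.round(r[1],1),round(r[2],1),'xmin/max',np.percentile(q[:,0],[2,98]).round(1))
E
python3 -c "
from h import *
track('w14')"
```

```text
18.35 [0.00934347 0.01262367 0.19155653] [ 0.2 -0.   0.1]
blk 615 [-41.34  -0.21] [40.  32.9] 89.5 xmin/max [-49.9 -25.3]
jaw+pad 1304 [6.32 0.45] [43.8 17.3] 89.8 xmin/max [-1.9 14.7]
jaw+pad 466 [-8.8  -0.01] [38.9  7. ] 89.5 xmin/max [-12.   -5.5]
jaw+pad 801 [-23.53  -0.26] [39.8 12.7] 89.8 xmin/max [-29.6 -17.4]
cover 4788 [50.2   0.13] [74.7 45.5] 89.5 xmin/max [28.2 71.6]
cover 123 [ 49.99 -17.8 ] [ 6.1 11.9] 86.8 xmin/max [44.5 55.7]
```

View pics/w14.png

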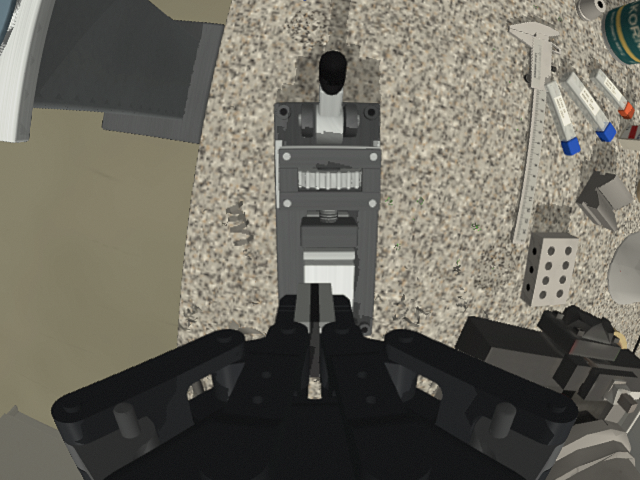

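```bash
python3 -c "
from h import *
p=tow(.05,-.012);go(*p,.080,12.3)
"
```

```text
t 18.35 pos [ 0.5014 -0.1751  0.1898] yaw 12.19 open -0.001 F [ 0.2 -0.   0.1]
move [0.0253, -0.0394, 0.1098] twist [-0.0019, -0.0001, -0.002] rows>= 3.0
```

Request:
drive_tool(translation=[[0.025,-0.039,0.02],[0.025,-0.039,0.06],[0.025,-0.039,0.1],[0.025,-0.039,0.11],[0.025,-0.039,0.11],[0.025,-0.039,0.11]], twist=[[0,0,0],[0,0,0],[0,0,0],[0,0,0],[0,0,0],[0,0,0]], grip=[1,1,1,1,1,1])

```text
time_s: 18.95
position: [0.5189, -0.1322, 0.0816]
tool_rot: [0.994, 0.106, 0.001, -0.0]
wrist_force: [-0.1, 0.0, 0.1]
opening: -0.001
```

```bash
python3 -c "
from h import *
s=env.read_state();print(cl(s['position']));p=tow(.05,-.012);go(*p,.080,12.3)
"
```

```text
[ 0.04860963 -0.01285466  0.08156714]
t 18.95 pos [ 0.5189 -0.1322  0.0816] yaw 12.2 open -0.001 F [-0.1  0.   0.1]
move [-0.0009, -0.0014, 0.0016] twist [-0.0001, -0.002, -0.0017] rows>= 1.0
```

Request:
drive_tool(translation=[[0,0,0.006],[0,0,0.0104],[-0.004,0,0.0091],[-0.008,0,0.0084],[-0.012,0,0.0081]], twist=[[0,0,0],[0,0,0],[0,0,0],[0,0,0],[0,0,0]], grip=[1,1,1,1,1])

```text
time_s: 19.45
position: [0.5083, -0.1351, 0.0746]
tool_rot: [0.994, 0.106, 0.003, 0.0]
wrist_force: [3.2, 2.0, 8.1]
opening: 0.002
```

Request:
drive_tool(translation=[[-0.004,0,0.0003],[-0.008,0,0.001],[-0.012,0,0.002],[-0.014,0,0.0025]], twist=[[0,0,0],[0,0,0],[0,0,0],[0,0,0]], grip=[1,1,1,1])

```text
time_s: 19.85
position: [0.4945, -0.1383, 0.0729]
tool_rot: [0.994, 0.106, 0.002, 0.001]
wrist_force: [0.4, 1.8, 13.6]
opening: 0.001
```

Request:
drive_tool(translation=[[0,0,-0.014],[0.026,0,-0.0106],[0.026,0,-0.0106]], twist=[[0,0,0],[0,0,0],[0,0,0]], grip=[1,1,1])

```text
time_s: 20.15
position: [0.5195, -0.1319, 0.0814]
tool_rot: [0.994, 0.107, 0.001, -0.0]
wrist_force: [0.6, -0.1, 0.6]
opening: -0.002
```

```bash
python3 -c "
from h import *
s=env.read_state();print(cl(s['position']),s['wrist_force'])
d=snap('side','s15');e=snap('scene','sc15')
s=env.read_state();print(cl(s['position']),s['wrist_force'])
cv2.imwrite('pics/c15.png',np.hstack([cv2.resize(e['pix'][...,::-1][230:375,340:470],(400,446)),cv2.resize(d['pix'][180:280,275:365,::-1],(400,446))]))
# jaw from scene depth
P=cl(cloud(e))*1000
m=(P[...,2]>58)&(P[...,2]<64)&(abs(P[...,1])<16)&(P[...,0]>-30)&(P[...,0]<25)
h=np.histogram(P[m][:,0],bins=np.arange(-30,25,1));print(list(zip(h[1],h[0])))
"
```

```text
[ 0.048779   -0.01353099  0.08140157] [ 0.60891023 -0.11741493  0.6268725 ]
[ 0.04948827 -0.0117408   0.08039867] [-0.11288056 -0.48797159 -0.92620595]
[(np.int64(-30), np.int64(6)), (np.int64(-29), np.int64(4)), (np.int64(-28), np.int64(2)), (np.int64(-27), np.int64(9)), (np.int64(-26), np.int64(6)), (np.int64(-25), np.int64(4)), (np.int64(-24), np.int64(5)), (np.int64(-23), np.int64(6)), (np.int64(-22), np.int64(2)), (np.int64(-21), np.int64(7)), (np.int64(-20), np.int64(1)), (np.int64(-19), np.int64(1)), (np.int64(-18), np.int64(4)), (np.int64(-17), np.int64(8)), (np.int64(-16), np.int64(6)), (np.int64(-15), np.int64(12)), (np.int64(-14), np.int64(3)), (np.int64(-13), np.int64(5)), (np.int64(-12), np.int64(7)), (np.int64(-11), np.int64(3)), (np.int64(-10), np.int64(2)), (np.int64(-9), np.int64(0)), (np.int64(-8), np.int64(4)), (np.int64(-7), np.int64(13)), (np.int64(-6), np.int64(8)), (np.int64(-5), np.int64(6)), (np.int64(-4), np.int64(7)), (np.int64(-3), np.int64(8)), (np.int64(-2), np.int64(6)), (np.int64(-1), np.int64(8)), (np.int64(0), np.int64(4)), (np.int64(1), np.int64(8)), (np.int64(2), np.int64(6)), (np.int64(3), np.int64(3)), (np.int64(4), np.int64(10)), (np.int64(5), np.int64(6)), (np.int64(6), np.int64(5)), (np.int64(7), np.int64(5)), (np.int64(8), np.int64(8)), (np.int64(9), np.int64(4)), (np.int64(10), np.int64(1)), (np.int64(11), np.int64(0)), (np.int64(12), np.int64(0)), (np.int64(13), np.int64(0)), (np.int64(14), np.int64(0)), (np.int64(15), np.int64(0)), (np.int64(16), np.int64(0)), (np.int64(17), np.int64(0)), (np.int64(18), np.int64(0)), (np.int64(19), np.int64(0)), (np.int64(20), np.int64(0)), (np.int64(21), np.int64(0)), (np.int64(22), np.int64(0)), (np.int64(23), np.int64(0))]
```

View pics/c15.png

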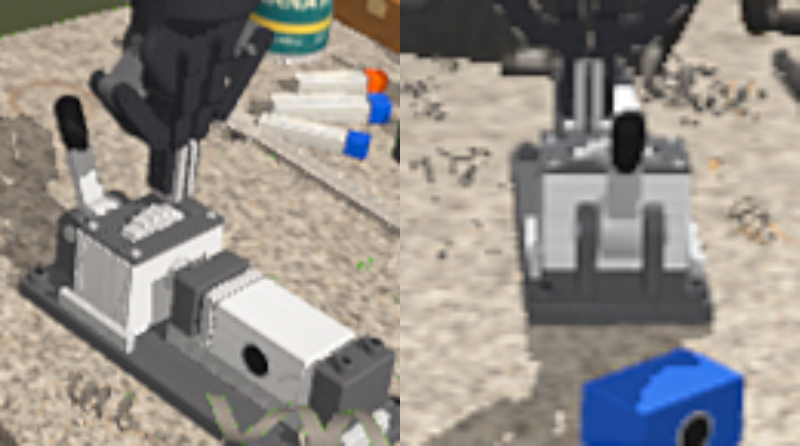

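Request:
drive_tool(translation=[[0,0,0.006],[0,0,0.0102],[-0.004,0,0.0091],[-0.008,0,0.0084],[-0.012,0,0.0081],[-0.016,0,0.0083],[-0.02,0,0.0088],[-0.024,0,0.0097],[-0.025,0,-0.006],[0,0,0]], twist=[[0,0,0],[0,0,0],[0,0,0],[0,0,0],[0,0,0],[0,0,0],[0,0,0],[0,0,0],[0,0,0],[0,0,0]], grip=[1,1,1,1,1,1,1,1,1,1])

```text
time_s: 21.25
position: [0.5178, -0.1326, 0.0822]
tool_rot: [0.994, 0.105, 0.001, 0.0]
wrist_force: [0.4, -0.6, 0.2]
opening: -0.002
```

Request:
drive_tool(translation=[[0,0,-0.04],[0.0,0.02,-0.08],[0,0.04,-0.11],[0,0.04,-0.11],[0,0.04,-0.11]], twist=[[0,0,0],[0,0,0],[0,0,0],[0,0,0],[0,0,0]], grip=[1,1,1,1,1])

```text
time_s: 21.75
position: [0.5261, -0.1713, 0.1903]
tool_rot: [0.994, 0.106, 0.0, -0.001]
wrist_force: [-1.0, 0.8, -0.6]
opening: 0.003
```

```bash
python3 -c "
from h import *
track('w16')"
```

```text
21.8 [ 0.00888874 -0.01165213  0.1902647 ] [ 0.  -0.4 -0.6]
blk 624 [-41.64   0.36] [33.2 39.6] 0.1 xmin/max [-52.8 -25.1]
jaw+pad 1368 [1.57 0.32] [44.  18.6] 89.6 xmin/max [-7.3 10.5]
jaw+pad 1233 [-19.97   0.44] [20.  39.7] 0.0 xmin/max [-29.6 -10.4]
cover 4894 [50.51  0.19] [45.7 74.4] 0.2 xmin/max [28.3 72. ]
cover 135 [ 49.75 -18.35] [ 6.5 11.7] 85.8 xmin/max [44.4 55.5]
```

Request:
drive_tool(translation=[[0,-0.04,0.02],[0,-0.04,0.06],[0,-0.04,0.1],[0,-0.04,0.11],[0,-0.04,0.11],[0,-0.04,0.11]], twist=[[0,0,0],[0,0,0],[0,0,0],[0,0,0],[0,0,0],[0,0,0]], grip=[1,1,1,1,1,1])

```text
time_s: 22.4
position: [0.5189, -0.1321, 0.0816]
tool_rot: [0.994, 0.106, 0.001, -0.0]
wrist_force: [0.7, -0.4, -0.2]
opening: 0.002
```

Request:
drive_tool(translation=[[0,0,0.006],[0,0,0.0102],[-0.004,0,0.0091],[-0.008,0,0.0084],[-0.012,0,0.0081],[-0.016,0,0.0083],[-0.02,0,0.0088],[-0.024,0,0.0097],[-0.025,0,-0.006],[0,0,0]], twist=[[0,0,0],[0,0,0],[0,0,0],[0,0,0],[0,0,0],[0,0,0],[0,0,0],[0,0,0],[0,0,0],[0,0,0]], grip=[1,1,1,1,1,1,1,1,1,1])

```text
time_s: 23.4
position: [0.5177, -0.1327, 0.0825]
tool_rot: [0.994, 0.106, 0.001, 0.0]
wrist_force: [0.8, -1.4, -0.1]
opening: -0.003
```

Request:
drive_tool(translation=[[0,0,-0.04],[0.0,0.02,-0.08],[0,0.04,-0.11],[0,0.04,-0.11],[0,0.04,-0.11]], twist=[[0,0,0],[0,0,0],[0,0,0],[0,0,0],[0,0,0]], grip=[1,1,1,1,1])

```text
time_s: 23.9
position: [0.5261, -0.1713, 0.1906]
tool_rot: [0.994, 0.106, 0.0, -0.001]
wrist_force: [-0.8, 0.1, -0.4]
opening: -0.001
```

```bash
python3 -c "
from h import *
track('w17')"
```

```text
23.95 [ 0.00885522 -0.01158704  0.19058083] [-0.9  0.6 -1.3]
blk 649 [-4.387e+01 -4.000e-02] [40.2 37.7] 89.9 xmin/max [-55.2 -25.2]
jaw+pad 1299 [-0.63  0.41] [44.  17.5] 89.8 xmin/max [-9.   7.6]
jaw+pad 1123 [-21.01   0.16] [17.9 40.6] 0.0 xmin/max [-29.5 -12.5]
cover 4860 [50.16  0.25] [45.4 74.4] 0.1 xmin/max [28.2 72.1]
cover 133 [ 49.98 -18.26] [ 5.8 12.2] 89.9 xmin/max [44.6 55.4]
```

View pics/w17.png

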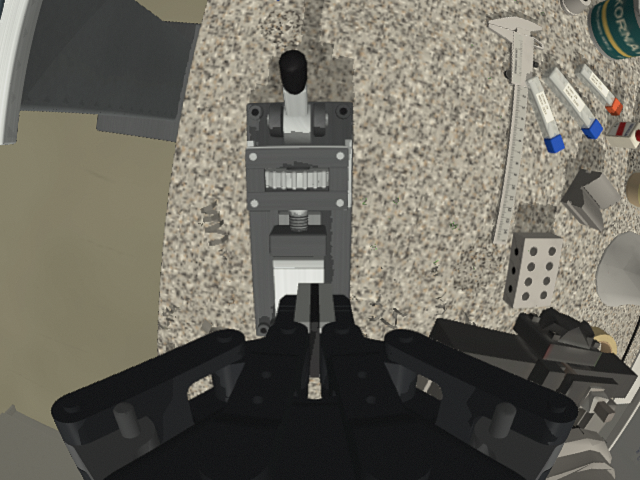

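Request:
drive_tool(translation=[[0,-0.04,0.02],[0,-0.04,0.06],[0,-0.04,0.1],[0,-0.04,0.11],[0,-0.04,0.11],[0,-0.04,0.11]], twist=[[0,0,0],[0,0,0],[0,0,0],[0,0,0],[0,0,0],[0,0,0]], grip=[1,1,1,1,1,1])

```text
time_s: 24.55
position: [0.5189, -0.1321, 0.0817]
tool_rot: [0.994, 0.106, 0.001, -0.0]
wrist_force: [0.4, -0.2, 0.2]
opening: -0.002
```

Request:
drive_tool(translation=[[0,0,0.006],[0,0,0.0102],[-0.004,0,0.0091],[-0.008,0,0.0084],[-0.012,0,0.0081],[-0.016,0,0.0083],[-0.02,0,0.0088],[-0.024,0,0.0097],[-0.025,0,-0.006],[0,0,0]], twist=[[0,0,0],[0,0,0],[0,0,0],[0,0,0],[0,0,0],[0,0,0],[0,0,0],[0,0,0],[0,0,0],[0,0,0]], grip=[1,1,1,1,1,1,1,1,1,1])

```text
time_s: 25.55
position: [0.5176, -0.1327, 0.0825]
tool_rot: [0.994, 0.106, 0.001, 0.0]
wrist_force: [1.4, -0.8, -0.2]
opening: -0.0
```

Request:
drive_tool(translation=[[0,0,-0.04],[0.0,0.05,-0.08],[0,0.1,-0.11],[0,0.1,-0.15],[0,0.1,-0.15],[0,0.1,-0.15],[0,0.1,-0.15]], twist=[[0,0,0],[0,0,0],[0,0,0],[0,0,0],[0,0,0],[0,0,0],[0,0,0]], grip=[1,1,1,1,1,1,1])

```text
time_s: 26.25
position: [0.538, -0.2289, 0.2287]
tool_rot: [0.994, 0.106, -0.001, -0.002]
wrist_force: [-0.5, 0.1, -0.8]
opening: -0.0
```

```bash
python3 -c "
from h import *
track('w18')
e=load('w18')
cv2.imwrite('pics/c18.png',cv2.resize(e['pix'][60:300,210:410,::-1],(500,600),interpolation=cv2.INTER_CUBIC))
"
```

```text
26.3 [-0.04989145 -0.01102205  0.22869446] [ 1.2  0.3 -0.9]
fixed jaw 702 [-95.13   0.32] [43.  18.4] 89.6 xmin/max [-104.   -86.4]
blk 2445 [-55.73  -0.52] [42.7 61.9] 88.5 xmin/max [-84.1 -26.1]
jaw+pad 1094 [-3.37  0.21] [43.7 17.7] 89.8 xmin/max [-11.5   5.3]
jaw+pad 803 [-22.61  -0.03] [40.  14.1] 89.7 xmin/max [-29.5 -15.7]
cover 3823 [49.72  0.19] [46. 74.] 0.0 xmin/max [27.5 71.7]
cover 104 [ 49.54 -17.8 ] [ 5.7 12.6] 89.6 xmin/max [43.4 55.7]
```

View pics/c18.png

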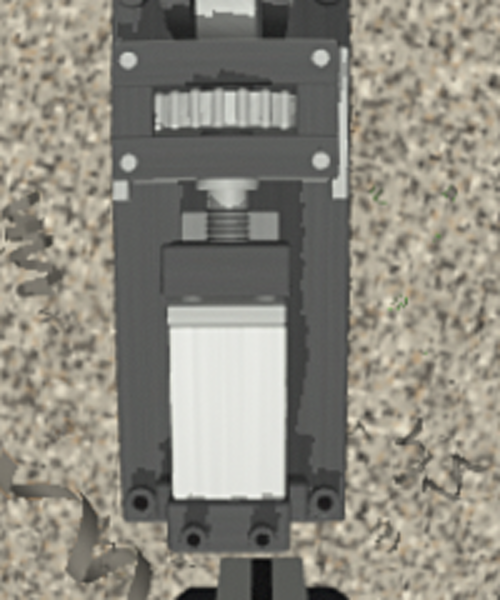

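```bash
python3 -c "
from h import *
for n in ('w11','w18'):
    d=load(n); P=cl(wcloud(d))*1000
    for y0 in (-12,0,12):
        m=(abs(P[...,1]-y0)<1.5)&(P[...,0]>-100)&(P[...,0]<20)&(P[...,2]>20)
        q=P[m]; g=d['pix'].mean(2)[m]; o=np.argsort(q[:,0]); q=q[o];g=g[o]
        print(n,y0)
        s=''
        for x in np.arange(-90,12,1):
            k=(abs(q[:,0]-x)<.7)
            if k.any() and (x<-80 or x>-28): s+=f'{x:.0f}:{q[k,2].mean():.0f}/{g[k].mean():.0f} '
        print(s)
"
```

```text
w11 -12
-90:63/57 -89:62/59 -88:62/59 -87:63/60 -86:63/60 -85:56/50 -84:53/34 -83:58/22 -27:331/23 -26:263/70 -25:61/210 -24:60/211 -23:60/211 -22:61/210 -21:60/212 -20:60/213 -19:61/200 -18:50/124 -17:31/118 -16:26/124 -15:26/134 -11:60/164 -10:61/175 -9:62/177 -8:61/174 -7:61/174 -6:62/177 -5:58/140 -4:54/113 -3:49/117 -2:47/109 0:62/78 1:62/79 2:62/79 3:62/80 4:63/79 5:63/79 6:62/81 7:63/81 8:63/81 9:63/81 10:62/80 11:62/80 
w11 0
-90:62/80 -89:63/81 -88:63/83 -87:62/83 -86:62/78 -85:55/48 -84:54/34 -83:55/21 -27:60/210 -26:60/210 -25:61/210 -24:61/209 -23:61/209 -22:60/209 -21:60/210 -20:61/212 -19:61/200 -18:50/125 -17:38/110 -16:27/127 -15:26/136 -11:61/166 -10:62/174 -9:62/178 -8:61/175 -7:61/174 -6:61/176 -5:57/133 -4:44/105 -3:35/107 -1:61/81 0:62/79 1:62/79 2:62/80 3:62/80 4:62/79 5:62/80 6:62/81 7:62/81 8:63/81 9:63/81 10:63/80 11:62/79 
w11 12
-90:62/59 -89:62/60 -88:62/59 -87:62/60 -86:62/59 -85:55/45 -84:56/34 -83:57/22 -27:333/21 -26:296/48 -25:60/213 -24:60/215 -23:61/215 -22:61/214 -21:60/214 -20:60/215 -19:60/205 -18:50/129 -17:42/113 -16:26/124 -15:26/133 -11:61/16
[... 950 characters left out ...]
2:63/91 -11:62/90 -10:62/89 -9:62/89 -8:62/90 -7:62/90 -6:62/91 -5:62/91 -4:62/91 -3:63/92 -2:62/91 -1:63/89 0:63/89 1:63/90 2:62/91 3:62/90 4:62/79 5:61/56 6:52/94 7:51/111 8:52/119 9:52/101 10:52/113 11:52/97 
w18 12
-90:63/65 -89:62/68 -88:62/68 -87:63/68 -86:62/65 -85:62/61 -84:61/86 -83:61/168 -82:60/204 -81:61/220 -27:60/229 -26:60/230 -25:60/231 -24:61/224 -23:60/196 -22:61/177 -21:62/187 -20:61/197 -19:61/193 -18:61/192 -17:61/196 -16:57/135 -15:53/117 -14:48/116 -13:48/107 -12:61/89 -11:62/89 -10:62/90 -9:63/89 -8:63/90 -7:63/90 -6:62/91 -5:62/92 -4:62/92 -3:63/91 -2:63/90 -1:62/90 0:63/90 1:62/90 2:63/90 3:62/92 4:62/77 5:55/58 6:42/85 7:26/144 8:26/142 9:27/141 10:27/141 11:27/141
```

```bash
python3 -c "
from h import *
print('cheeks',cl([[.5127,-.0870,.0566],[.4806,-.0946,.0566]])*1000)
for n in('w11','w17','w14'):
    d=load(n);P=cl(wcloud(d))*1000;g=d['pix'].mean(2)
    m=(P[...,0]>78)&(P[...,0]<160)&(abs(P[...,1])<10)&(P[...,2]>55)&(P[...,2]<130)
    q=P[m];gg=g[m];print(n)
    for z in range(58,122,6):
        k=abs(q[:,2]-z)<3
        if k.sum()>3: print(z,k.sum(),np.percentile(q[k],[3,50,97],axis=0)[:,:2].round(1).tolist(),gg[k].mean().round())
"
```

```text
cheeks [[ 94.10302018 -16.47342135  56.6       ]
 [ 93.51574921  16.50877253  56.6       ]]
w11
58 480 [[79.4, -9.2], [87.7, 0.2], [97.9, 9.5]] 149.0
64 109 [[87.4, -7.4], [98.1, 0.1], [100.2, 7.4]] 151.0
70 100 [[99.7, -7.3], [101.5, -0.7], [103.4, 7.5]] 146.0
76 98 [[102.6, -7.9], [104.3, 0.1], [106.2, 7.4]] 145.0
82 106 [[105.4, -7.8], [107.1, 0.1], [109.2, 7.2]] 148.0
88 87 [[107.9, -7.8], [109.5, -1.5], [114.6, 7.1]] 109.0
94 77 [[108.7, -7.3], [110.6, 0.1], [116.0, 6.9]] 23.0
100 133 [[110.3, -7.5], [113.2, 0.1], [119.3, 8.2]] 21.0
106 129 [[113.4, -7.5], [115.8, 0.1], [122.5, 8.1]] 20.0
112 182 [[116.2, -7.2], [119.5, 0.0], [124.5, 7.3]] 21.0
118 67 [[119.1, -4.2], [121.9, 0.0], [123.7, 4.3]] 28.0
w17
58 609 [[80.1, -9.0], [88.2, 0.4], [98.5, 9.3]] 165.0
64 142 [[88.0, -7.7], [97.7, -0.6], [101.7, 7.3]] 164.0
70 109 [[99.3, -7.1], [101.2, -0.2], [103.0, 7.0]] 161.0
76 120 [[102.4, -7.2], [104.2, -0.1], [106.1, 7.2]] 161.0
82 128 [[105.7, -7.4], [107.5, 0.0], [109.8, 7.4]] 158.0
88 82 [[108.2, -7.5], [109.7, -2.4], [113.6, 7.6]] 124.0
94 74 [[109.1, -7.5], [110.4, -0.1], [116.4
[... 164 characters left out ...]
9], [132.2, 7.2]] 24.0
118 229 [[119.7, -4.2], [124.2, 0.5], [129.2, 5.2]] 27.0
w14
58 641 [[80.2, -9.3], [88.4, 0.2], [98.8, 9.8]] 164.0
64 122 [[87.3, -7.4], [97.7, 1.2], [99.7, 7.7]] 166.0
70 114 [[99.5, -7.0], [101.0, 0.4], [102.8, 7.8]] 160.0
76 116 [[102.6, -6.9], [104.4, 0.4], [106.3, 7.8]] 160.0
82 126 [[105.5, -6.9], [107.2, 0.7], [109.5, 7.9]] 159.0
88 84 [[108.3, -7.1], [109.7, 2.1], [113.3, 8.0]] 132.0
94 84 [[108.9, -6.9], [110.4, 1.2], [116.5, 7.8]] 27.0
100 141 [[110.6, -7.2], [112.8, 0.7], [118.8, 8.2]] 21.0
106 180 [[113.1, -7.4], [116.0, 1.0], [122.6, 8.2]] 16.0
112 377 [[116.5, -7.4], [123.2, 0.6], [132.0, 7.7]] 18.0
118 233 [[119.6, -5.0], [123.9, 0.3], [128.7, 4.9]] 20.0
```

```bash
python3 -c "
from h import *
p=tow(.0945,0);go(*p,.104,12.3)
"
```

```text
t 26.3 pos [ 0.5379 -0.2285  0.2282] yaw 12.23 open -0.004 F [ 1.2  0.3 -0.9]
move [-0.0109, -0.1435, 0.1248] twist [-0.0041, 0.0021, -0.0012] rows>= 4.0
```

Request:
drive_tool(translation=[[-0.0109,-0.048,0.0],[-0.0109,-0.096,0.0],[-0.0109,-0.1435,0.03],[-0.0109,-0.1435,0.07],[-0.0109,-0.1435,0.11],[-0.0109,-0.1435,0.124],[-0.0109,-0.1435,0.124],[-0.0109,-0.1435,0.124]], twist=[[0,0,0],[0,0,0],[0,0,0],[0,0,0],[0,0,0],[0,0,0],[0,0,0],[0,0,0]], grip=[1,1,1,1,1,1,1,1])

```text
time_s: 27.1
position: [0.4991, -0.092, 0.1076]
tool_rot: [0.994, 0.106, 0.001, -0.0]
wrist_force: [0.2, -0.9, 0.2]
opening: 0.002
```

```bash
python3 -c "
from h import *
s=env.read_state();print(cl(s['position']),s['wrist_force'])
e=snap('wrist','w20');d=snap('scene','sc20')
s=env.read_state();print(cl(s['position']),s['wrist_force'])
cv2.imwrite('pics/c20.png',np.hstack([cv2.resize(d['pix'][...,::-1][230:375,340:470],(400,446)),cv2.resize(e['pix'][:446,120:520,::-1],(400,446))]))
"
```

```text
[ 0.09213523 -0.00209011  0.10761231] [ 0.17143017 -0.90220569  0.21264048]
[ 0.09147952 -0.00283512  0.10878925] [-0.53542994 -0.47232329  0.54542099]
```

View pics/c20.png

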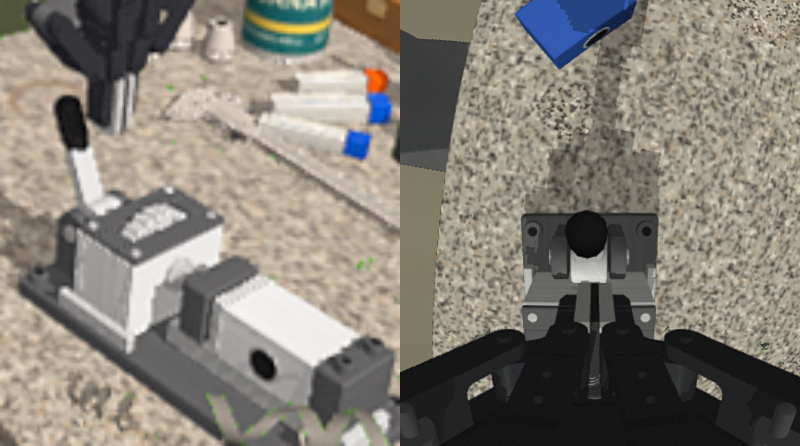

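Request:
drive_tool(translation=[[-0.0025,-0.004,0.004],[-0.0025,-0.0095,0.0045],[-0.0025,-0.0145,0.0065],[-0.0025,-0.0196,0.009],[-0.0025,-0.0242,0.0115],[-0.0025,-0.0288,0.0145],[-0.0025,-0.033,0.018],[-0.0025,-0.0369,0.0218]], twist=[[0,0,0],[0,0,0],[0,0,0],[0,0,0],[0,0,0],[0,0,0],[0,0,0],[0,0,0]], grip=[1,1,1,1,1,1,1,1])

```text
time_s: 28.0
position: [0.4882, -0.0558, 0.0846]
tool_rot: [0.994, 0.106, 0.001, -0.0]
wrist_force: [0.5, -1.8, 1.2]
opening: -0.0
```

```bash
python3 -c "
from h import *
s=env.read_state();print(cl(s['position']),s['wrist_force'])
d=snap('scene','sc21')
s=env.read_state();print(cl(s['position']),s['wrist_force'])
cv2.imwrite('pics/c21.png',cv2.resize(d['pix'][...,::-1][230:375,340:470],(400,446)))
"
```

```text
[0.12982111 0.00076789 0.08464841] [ 0.45821383 -1.76778917  1.21759822]
[0.13048351 0.00109054 0.08395755] [ 0.77560361 -0.96398146  0.81925222]
```

View pics/c21.png

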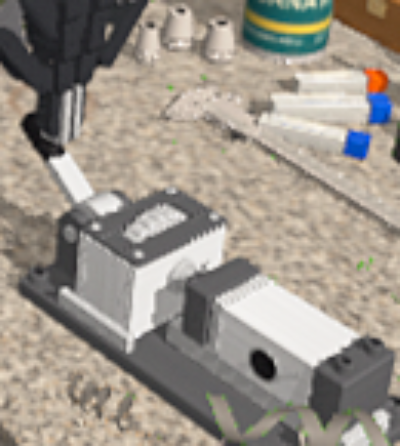

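Request:
drive_tool(translation=[[0,-0.003,0.003],[0,-0.0056,0.007],[0,-0.0082,0.0115],[0,-0.0107,0.0165],[0,-0.0125,0.0215],[0,-0.0141,0.027],[0,-0.0155,0.0325],[0,-0.0155,0.0355],[0,-0.0155,0.0355]], twist=[[0,0,0],[0,0,0],[0,0,0],[0,0,0],[0,0,0],[0,0,0],[0,0,0],[0,0,0],[0,0,0]], grip=[1,1,1,1,1,1,1,1,1])

```text
time_s: 28.95
position: [0.4854, -0.0409, 0.0515]
tool_rot: [0.994, 0.107, -0.0, -0.001]
wrist_force: [-8.3, 2.2, 22.4]
opening: 0.005
```

```bash
python3 -c "
from h import *
s=env.read_state();print(cl(s['position']),s['wrist_force'])
d=snap('scene','sc22');e=snap('side','s22')
s=env.read_state();print(cl(s['position']),s['wrist_force'])
cv2.imwrite('pics/c22.png',np.hstack([cv2.resize(d['pix'][...,::-1][230:375,340:470],(400,446)),cv2.resize(e['pix'][180:280,275:365,::-1],(400,446))]))
"
```

```text
[0.14494205 0.00035359 0.05150809] [-8.26146628  2.18176633 22.37889252]
[0.14497263 0.00039967 0.05147434] [-9.13087853  1.66010077 23.5861325 ]
```

View pics/c22.png

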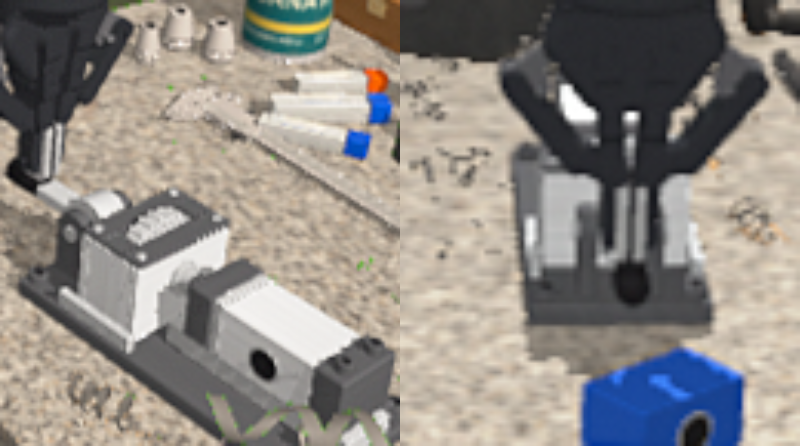

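Request:
drive_tool(translation=[[0,0,-0.03],[0,0,-0.07],[0,0.03,-0.11],[0,0.07,-0.15],[0,0.12,-0.18],[0,0.16,-0.2],[0,0.2,-0.2],[0,0.2,-0.2],[0,0.2,-0.2]], twist=[[0,0,0],[0,0,0],[0,0,0],[0,0,0],[0,0,0],[0,0,0],[0,0,0],[0,0,0],[0,0,0]], grip=[1,1,1,1,1,1,1,1,1])

```text
time_s: 29.95
position: [0.5266, -0.237, 0.2478]
tool_rot: [0.994, 0.105, -0.0, -0.002]
wrist_force: [-0.0, -0.4, 0.0]
opening: -0.003
```

```bash
python3 -c "
from h import *
track('w23')
d=load('w23'); P=cl(wcloud(d))*1000
m=(P[...,0]>100)&(P[...,0]<185)&(abs(P[...,1])<4)&(P[...,2]>15)
q=P[m]
for x in range(105,180,10):
    k=abs(q[:,0]-x)<3
    if k.any(): print('lev',x,q[k,2].max().round(1))
y0=0
m=(abs(P[...,1]-y0)<1.5)&(P[...,0]>-100)&(P[...,0]<20)&(P[...,2]>20)
q=P[m]; g=d['pix'].mean(2)[m]
print(' '.join(f'{x}:{q[k,2].mean():.0f}/{g[k].mean():.0f}' for x in range(-90,10) for k in [abs(q[:,0]-x)<.7] if k.any() and (x<-80 or x>-28)))
cv2.imwrite('pics/c23.png',cv2.resize(d['pix'][0:300,190:440,::-1],(500,600),interpolation=cv2.INTER_CUBIC))
"
```

```text
30.0 [-0.05543233  0.00189861  0.24784319] [-0.7  0.6 -0.7]
fixed jaw 628 [-94.62   0.51] [43.1 17.2] 89.9 xmin/max [-102.9  -86.1]
blk 2159 [-55.38   0.91] [41.9 60.3] 89.8 xmin/max [-84.  -26.2]
jaw+pad 1630 [-14.58   0.66] [43.6 30.8] 89.8 xmin/max [-29.7   0.7]
cover 3373 [46.14 -0.12] [74.3 45.4] 89.5 xmin/max [23.8 68. ]
lev 105 59.7
lev 115 50.8
lev 125 50.4
lev 135 50.7
lev 145 53.5
-90:62/91 -89:63/92 -88:62/92 -87:63/92 -86:62/89 -85:62/74 -84:60/93 -83:61/217 -82:61/217 -81:61/225 -27:61/227 -26:61/228 -25:61/229 -24:61/221 -23:61/195 -22:61/178 -21:61/187 -20:61/197 -19:61/193 -18:61/193 -17:61/192 -16:62/162 -15:63/90 -14:63/86 -13:62/89 -12:62/90 -11:63/89 -10:63/90 -9:62/89 -8:62/91 -7:62/91 -6:62/90 -5:62/89 -4:62/89 -3:62/90 -2:63/90 -1:63/91 0:62/76 1:57/74 2:52/75 3:52/104 4:52/114 5:51/95 6:52/113 7:51/105 8:51/104 9:51/108
```

View pics/c23.png

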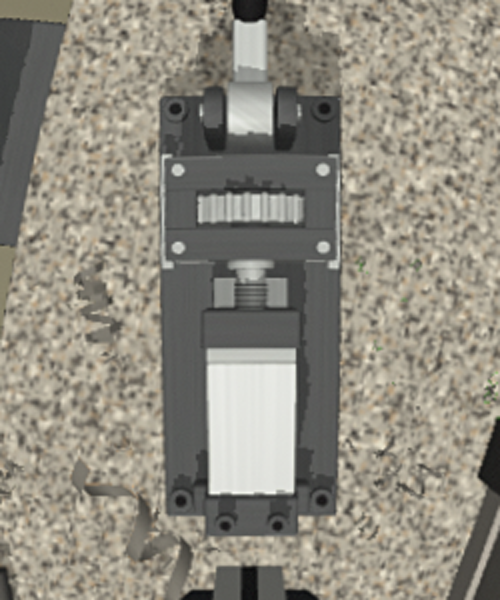

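```bash
python3 -c "
from workcell import env
print(env.hand_in()); s=env.read_state(); print(s['time_s'],s['wrist_force'])"
```

```text
the job is handed in; nothing more can be done
None
the job is handed in; nothing more can be done
```

The undrilled block is clamped against the fixed jaw with the cam lever fully down, and I handed the job in at about 30 s of the 64 s. I have not seen a verdict.

I lifted the block from the +y rack slot by its ends and set it down at about (0.60, 0.09). I then took it again across its sides and laid it on the bed about 5.6 mm short of home. Five fingertip strokes on the thumbwheel moved the jaw about 11.6 mm, until the pad touched the block and held it against the fixed jaw. Only then did I throw the lever.

**Last checks, measured from the wrist camera:**
- **Lever:** it looks level; its top is at an even height along its length, and it was pushed to its stop with about 22 N.
- **Housing:** it moved about 4 mm towards the fixed jaw, as the closed cam should make it.
- **Pad:** pressed in by about 3.8 mm (1.5 to 6.2 mm is allowed).
- **Block:** its pad-side end is within about 1 mm of where it belongs. It is centred to about 1 mm, square to better than 0.03 rad, and its top is at 60 mm, so it lies flat.
- **Drilled blocks:** I did not touch them, but I did not measure them again at the end.

No check failed. The fitted block centre came out about 1.4 mm towards the fixed jaw from nominal. That fit cuts the block off near the pad, and the edge readings put the block closer to home. The wheel pushes peaked at about 13 N, a little over the suggested 5 to 10 N.

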